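Find the worn locating pin in a welding fixture

TASK

One of the three ball-knobbed locating pins in the welding fixture has worn loose. Swing the spatter guard up and over, past vertical, and lower it gently onto its stops without letting it fall; then rock the knobs sideways, each to the left and then to the right, without lifting any, until you find the one with play in its bush. Pull out only that pin and lay it flat in the steel tray, not dropped in; leave the sound pins home, the guard open, and the other things on the bench where they are.

Things in the scene. Friction and masses are not known exactly. Their poses are not given: they have to be found in the camera images.
- fixture: Welding fixture, fixed to the bench: grey weldment, 215 mm (x) by 296 mm (y), its steel face sloping 35 degrees, rising along its +x. Origin: centre of the base plate's underside; z up; its -x side faces the robot (give or take its yaw), +y is left. The pins stand in a row at x = 0, y = +80, 0, -80 mm, square to the face; home knob centres at x = -26, z = 112 mm. Cheeks (8 mm) at y = +-130 mm.
- bush_2 (a point): Mouth of the middle bush, on the face, 75 mm above the bench. Each bush is a round hole 17 mm wide and 44 mm deep, square to the face. Pushed sideways at the knob with a few newtons, a sound pin gives about 3 mm to a side, the worn one 8 mm or more; its knob rises 2 to 3 mm as it leans, so push it from the side or hold it loosely.
- guard (a joint): Spatter guard: bent steel sheet, 268 mm wide, 95 mm long, about 0.3 kg, hinged along the fixture's y above the pins. Value = opening angle, rad: 0 shut (parallel to the sloping face, over the pins), 2.18 upright, 2.50 open on its stops, 18 degrees past vertical. It falls to either end under its own weight if let go.
- guard_hinge (a point): Middle of the guard's hinge axis, which runs along the fixture's y; at x = -11, z = 153 mm in the fixture.
- guard_bar (a point): Middle of the guard's D handle: a straight round bar, 10 mm thick, 96 mm long, parallel to the hinge, 135 mm from the hinge axis and 40 mm beyond the sheet's free edge, in the sheet's plane. Shut, it lies down the slope on the robot's side, 76 mm above the bench. The free edge has a 14 mm lip bent towards the pins.
- pin_a: Locating pin, 96 mm long, 0.1 kg: 26 mm black ball knob, 10 mm neck, 24 mm shoulder disc, and a round steel shank 38 mm long, hidden in a bush. The three pins look alike while home; any can be in any bush. Origin: centre of the shoulder's underside, which rests on the face; z along the pin to the knob (at home 35 degrees from vertical, leaning to the fixture's -x).
- pin_b: Locating pin, 96 mm long, 0.1 kg: 26 mm black ball knob, 10 mm neck, 24 mm shoulder disc, and a round steel shank 38 mm long, hidden in a bush. The three pins look alike while home; any can be in any bush. Origin: centre of the shoulder's underside, which rests on the face; z along the pin to the knob (at home 35 degrees from vertical, leaning to the fixture's -x).
- pin_c: Locating pin, 96 mm long, 0.1 kg: 26 mm black ball knob, 10 mm neck, 24 mm shoulder disc, and a round steel shank 38 mm long, hidden in a bush. The three pins look alike while home; any can be in any bush. Origin: centre of the shoulder's underside, which rests on the face; z along the pin to the knob (at home 35 degrees from vertical, leaning to the fixture's -x).
- pin_a_knob (a point): Centre of pin_a's ball knob (26 mm), 45 mm up the pin from its origin. 54 mm of clear space between neighbouring knobs.
- pin_b_knob (a point): Centre of pin_b's ball knob (26 mm), 45 mm up the pin from its origin. 54 mm of clear space between neighbouring knobs.
- pin_c_knob (a point): Centre of pin_c's ball knob (26 mm), 45 mm up the pin from its origin. 54 mm of clear space between neighbouring knobs.
- tray: Open sheet-steel tray, 180 mm (x) by 130 mm (y), walls 3 mm thick and 22 mm high with a 5.6 mm rolled rim (top at 25 mm), floor 3 mm; too heavy to slide. Origin: centre of its underside on the bench.
- caliper: Vernier caliper, 227 mm long, lying on the bench; to be left alone. Origin: middle of its underside.
- flat_block: Plain milled steel block, 55 x 30 x 26 mm, on the bench; to be left alone. Origin: middle of its underside.
- hex_key: Black 6 mm hex key, 94 mm long, lying on the bench; to be left alone. Origin: middle of its underside.

How it is judged:
By the outcome, as a careful person would: the job done as asked, in the order asked, and still so for the second after the job is handed in, with the robot touching nothing.
It also fails if it takes over 72 s, if anything falls off the work surface, if the arm or the gripper's body presses on something with over 40 N, if the wrist force passes 120 N, or if a joint passes its speed limit or range.

ROBOT

A 6-joint arm with a two-finger parallel gripper is mounted at the origin on a cart in front of the work surface, level with it; the furniture and walls round the work are solid. World frame = base frame: x ahead of the robot, y to its left, z up, the work surface at z = 0. Lengths are in m, angles in rad, forces in N, time in s.
With the tool pointing down it reaches from about 0.35 to 0.775 m from the base axis. Payload 7.3 kg.
Tool frame: the origin (TCP) lies between the finger pads; the fingertips stand 14 mm ahead of it and the grasp point (between the pads) lies 5 mm behind it; z points along the fingers, y is the direction in which the jaws open and shut (so a half turn about z gives the same grasp; the last joint's range is limited). The gripper opens to 92 mm and grips with 3 to 60 N. Pads are 19 mm wide; open, the fingers measure 130 mm over their backs; the gripper's body (75 mm by 190 mm) begins 47 mm behind the grasp point.
Start: joints at [-1.43, 0.342, 1.524, -0, 1.275, -0.146], TCP at [0.149, -0.504, 0.241] pointing down, gripper open.
Joint ranges: [-2.53, 2.53], [-0.77, 2.02], [0.04, 2.7], [-1, 4.14], [0.28, 2.66], [-3.11, 3.11]. Speed limits (rad/s): [2.57, 2.57, 3.14, 3.14, 3.14, 3.14].

INTERFACE

Orientations are given as [roll, pitch, yaw] about the fixed x, y, z axes, in that order (R = Rz(yaw) Ry(pitch) Rx(roll)).
In Python, from cell import robot gives the robot as it stands.
- The arm moves only by the shell command python3 -m creep 'ROWS' [FORCE]. ROWS is JSON, a list that holds one entry, the list of rows, each a list of 7 numbers: the shift along the tool's x, y, z in cm, then the turn, a rotation vector about the tool's x, y, z in degrees, then the gripper command: -1 is shut, 1 is fully open, values between are in proportion. In form: [[[tx, ty, tz, wx, wy, wz, gripper], ...]]. A call has 1 to 8 rows; each row is the pose to reach, as a shift and turn from the pose measured when the call began, along the tool's axes at that moment; what a row does not reach only later rows make up. A row lasts 1/10 s, in which the tool goes at most 50 mm and 8.59 degrees, less where a joint would pass 70% of its speed; a pose out of reach is approached as far as the arm can. A call with a gripper value outside its range is refused whole. The fingers move at their own pace and stop on an object; FORCE is the grip in N (left out, the last holds). Time passes only in rows, so rows that repeat a pose let the fingers close. It gives the time, the measured TCP pose, the force and the opening at its end, in the units of the state.
- robot.observe(): the state, without advancing time (a new reading comes with each control period).
- robot.read_camera(name): name is "scene" or "top" or "wrist"; returns the picture (480x640x3 uint8, red, green, blue); there is no depth.
- robot.camera_params(name): a dict with "camera_matrix" (3x3 intrinsics, pixels), "R" (3x3) and "t" (3): a world point X has camera coordinates R X + t. Camera axes: x right, y down, z forward; pixel columns grow to the right and rows downward; lengths in m; the calibration is good to about 2 mm. The wrist camera is an equidistant fisheye: a pixel r from the principal point sees the ray r / f radians off the axis. A picture is of the moment at which its call begins: read the wrist's pose just before it. camera_params takes no time and is no camera call; for the wrist camera it gives the pose at the moment of the call.
- robot.hand_in(): hands the job in, once; it reports no verdict.
Trained networks look in the newest picture that a camera, given by its name, has taken for a name from the list of things; names that differ only in an ending like _2 or _b are one class to them, and where a whole thing is asked for, a point or a joint stands for the part that bears it (a point fixed in the world has none). Each returns a list of dicts, best first, with "score" (0 to 1); they miss things now and then, are a little off and sometimes report something else, mostly with a low value. They report only what shows in the picture. A call takes as long as a camera call.
- robot.look_for(camera, label): "centre" ([x, y, z] in m, in the coordinates of the camera as it stood for that picture, good to about 4 mm: the middle of the surface that is visible of it).
- robot.masks_of(camera, label): "mask" (480x640 bool, what is visible of it).
The state is a dict: "time": time; "qpos": joint angles; "qvel": joint speeds; "joint_efforts": joint torques, N m; "tool_pos": TCP position; "tool_rot": TCP orientation; "contact_force": force on the tool from outside, world axes, zero at the start; "torque": the same for the moment, N m; "opening": finger opening in m.
Only numpy, scipy, OpenCV 4.12 (cv2) and the standard library are available. Lean on these libraries where they do the work, as an engineer would, in place of code of your own. Each camera call takes 0.05 s, during which the arm holds its last target.

## Working session

There is one attempt and no reset: what is moved stays moved. The work goes in short steps, Python scripts to look and compute and a shell command to move; the robot and the scene stay as the last step left them, time stands still between calls to the robot, and variables do not carry over. Pictures are saved under pics/ and viewed, and the job is handed in when it is done.

```bash
ls; mkdir -p pics; cat > h.py <<'E'
import numpy as np, cv2
from scipy.spatial.transform import Rotation as Rn
from cell import robot
np.set_printoptions(precision=4,suppress=True)
def save(cam,name):
    im=robot.read_camera(cam); cv2.imwrite(f'pics/{name}.png',cv2.cvtColor(im,cv2.COLOR_RGB2BGR)); return im
def toW(cam,c,P=None):
    P=P or robot.camera_params(cam); R=np.array(P['R']);t=np.array(P['t']); return R.T@(np.array(c)-t)
E
python3 - <<'E'
from h import *
s=robot.observe(); print(s)
for c in ['scene','top','wrist']:
    save(c,c+'0'); P=robot.camera_params(c); print(c,P)
E
```

```text
pics
{'time': 0.0, 'qpos': array([-1.43  ,  0.3427,  1.525 ,  0.    ,  1.2754, -0.146 ]), 'qvel': array([ 0.0007, -0.0015, -0.0006, -0.0001, -0.0002, -0.0035]), 'joint_efforts': array([ -0.0024, -43.1253, -24.4216,   0.0716,   0.0561,  -0.0001]), 'tool_pos': array([ 0.1485, -0.5032,  0.2401]), 'tool_rot': array([-3.1401, -0.0002,  0.2868]), 'contact_force': array([-0.1433, -0.5504, -0.162 ]), 'torque': array([-0.0125, -0.0071,  0.0063]), 'opening': 0.0913668683331671}
scene {'camera_matrix': array([[558.3475,   0.    , 317.1134],
       [  0.    , 558.3475, 234.7735],
       [  0.    ,   0.    ,   1.    ]]), 'R': array([[ 0.8632, -0.5046, -0.0137],
       [-0.2128, -0.3392, -0.9163],
       [ 0.4578,  0.7939, -0.4002]]), 't': array([-0.4237,  0.2219,  1.1231])}
top {'camera_matrix': array([[501.6755,   0.    , 314.9754],
       [  0.    , 501.6755, 243.9146],
       [  0.    ,   0.    ,   1.    ]]), 'R': array([[ 0.0206, -0.9998, -0.0045],
       [-0.9797, -0.0193, -0.1995],
       [ 0.1993,  0.0085, -0.9799]]), 't': array([0.006 , 0.5058, 1.0617])}
wrist {'camera_matrix': array([[371.6483,   0.    , 318.683 ],
       [  0.    , 371.6483, 237.4468],
       [  0.    ,   0.    ,   1.    ]]), 'R': array([[ 0.2831, -0.9591, -0.0001],
       [-0.9157, -0.2703,  0.2974],
       [-0.2853, -0.0841, -0.9547]]), 't': array([-0.5243, -0.0374,  0.3919])}
```

View pics/scene0.png

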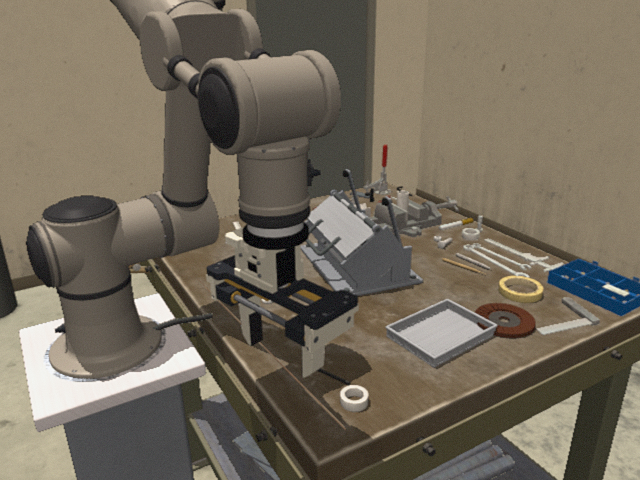

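View pics/top0.png

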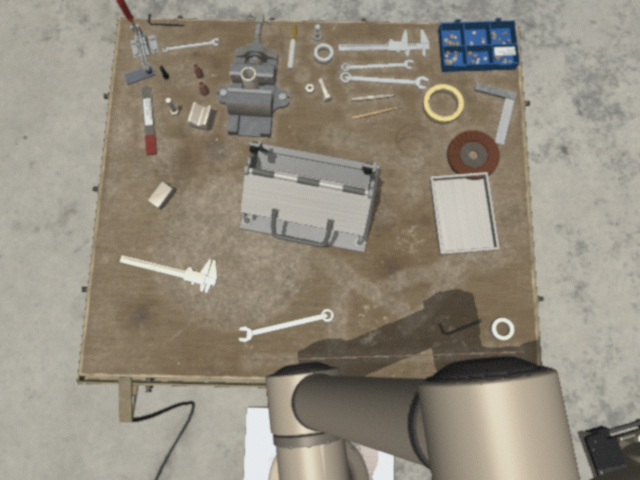

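```bash
python3 - <<'E'
from h import *
for cam in ['top','scene']:
    for l in ['fixture','guard','guard_bar','pin_a_knob','tray','guard_hinge','bush_2']:
        try:
            r=robot.look_for(cam,l)
            print(cam,l,[(round(d['score'],2),toW(cam,d['centre'])) for d in r[:4]])
        except Exception as e: print(cam,l,e)
print(robot.observe()['time'])
E
```

```text
top fixture [(0.96, array([0.5915, 0.037 , 0.1089]))]
top guard [(0.78, array([0.5782, 0.0387, 0.1264]))]
top guard_bar [(0.94, array([0.5758, 0.039 , 0.1272]))]
top pin_a_knob []
top tray [(0.96, array([ 0.5979, -0.3245,  0.002 ]))]
top guard_hinge [(0.73, array([0.593 , 0.033 , 0.1077]))]
top bush_2 [(0.56, array([0.5857, 0.0325, 0.1055])), (0.2, array([0.5743, 0.039 , 0.1261]))]
scene fixture [(0.57, array([ 0.5866, -0.0645,  0.0878]))]
scene guard [(0.72, array([0.5752, 0.0199, 0.1275]))]
scene guard_bar [(0.73, array([0.5741, 0.0231, 0.1234]))]
scene pin_a_knob [(0.56, array([ 0.5925, -0.3202,  0.0046]))]
scene tray [(0.74, array([ 0.5939, -0.3235,  0.0035]))]
scene guard_hinge [(0.6, array([ 0.5844, -0.067 ,  0.089 ]))]
scene bush_2 [(0.84, array([ 0.5838, -0.0633,  0.0904]))]
0.85
```

```bash
python3 - <<'E'
import cv2
im=cv2.imread('pics/top0.png'); c=im[130:260,230:390]; cv2.imwrite('pics/topc.png',cv2.resize(c,None,fx=5,fy=4.6,interpolation=cv2.INTER_CUBIC)[:600])
c=cv2.resize(im[130:260,230:390],None,fx=4.5,fy=4.5,interpolation=cv2.INTER_CUBIC); cv2.imwrite('pics/topc.png',c)
E
```

```text
(no output)
```

View pics/topc.png

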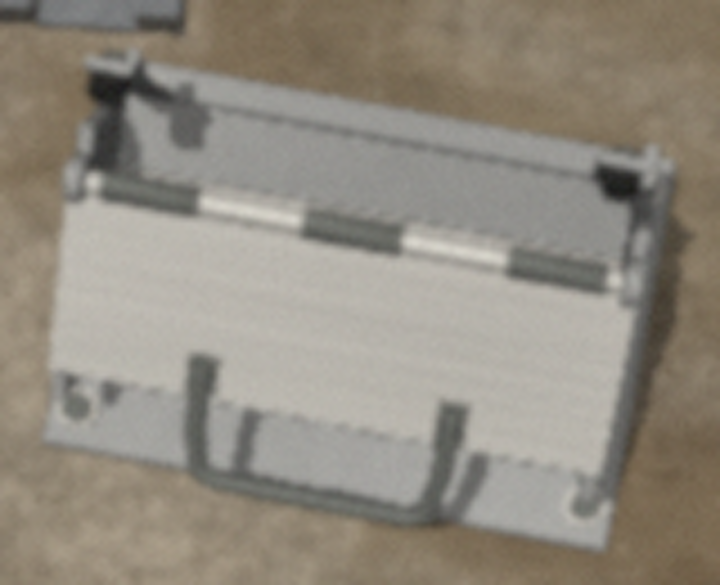

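```bash
cat >> h.py <<'E'
def pix(cam,uv,z,P=None):
    P=P or robot.camera_params(cam);K=np.array(P['camera_matrix']);R=np.array(P['R']);t=np.array(P['t'])
    d=R.T@np.linalg.inv(K)@np.array([*uv,1.]); o=-R.T@t
    return o+d*(z-o[2])/d[2]
def proj(cam,X,P=None):
    P=P or robot.camera_params(cam);K=np.array(P['camera_matrix']);R=np.array(P['R']);t=np.array(P['t'])
    c=np.atleast_2d(X)@R.T+t; 
    if cam!='wrist':
        p=c@K.T; return p[:,:2]/p[:,2:]
    th=np.arctan2(np.hypot(c[:,0],c[:,1]),c[:,2]); ph=np.arctan2(c[:,1],c[:,0]); f=K[0,0]
    return np.c_[K[0,2]+f*th*np.cos(ph),K[1,2]+f*th*np.sin(ph)]
E
python3 - <<'E'
from h import *
def f(u,v,z): return pix('top',(230+u/4.5,130+v/4.5),z)
for n,a,b,z in [('base',(45,442),(605,550),.01),('bar',(197,474),(430,520),.076),('hinge',(75,183),(630,285),.153)]:
    A=f(*a,z);B=f(*b,z);d=A-B;print(n,A,B,'mid',(A+B)/2,'len',np.linalg.norm(d),'yaw',np.degrees(np.arctan2(-d[0],d[1])))
E
```

```text
base [0.5476 0.191  0.01  ] [ 0.4967 -0.0973  0.01  ] mid [0.5221 0.0469 0.01  ] len 0.29274049956541703 yaw -10.010199006435613
bar [0.5177 0.106  0.076 ] [ 0.4973 -0.007   0.076 ] mid [0.5075 0.0495 0.076 ] len 0.11481478661371337 yaw -10.263174479927052
hinge [0.6369 0.1601 0.153 ] [ 0.5929 -0.0954  0.153 ] mid [0.6149 0.0323 0.153 ] len 0.2592403825028568 yaw -9.786737370904945
```

```bash
cat >> h.py <<'E'
O=np.array([.627,.029,0.]);YAW=np.radians(-10)
XF=np.array([np.cos(YAW),np.sin(YAW),0]);YF=np.array([-np.sin(YAW),np.cos(YAW),0]);ZF=np.array([0,0,1.])
def F(x,y,z): return O+(XF*x+YF*y)/1000+ZF*z/1000   # mm
def bar(th,r=135):
    a=np.radians(215)-th; return F(-11+r*np.cos(a),0,153+r*np.sin(a))
def Rpitch(tau):
    t=np.radians(tau); Z=np.cos(t)*XF+np.sin(t)*ZF; X=YF; return np.c_[X,np.cross(Z,X),Z]
def cur():
    s=robot.observe(); return s,np.array(s['tool_pos']),Rn.from_euler('xyz',s['tool_rot']).as_matrix()
def rel(p,R=None):
    s,p0,R0=cur(); R=R0 if R is None else R
    t=R0.T@(np.array(p)-p0)*100; w=Rn.from_matrix(R0.T@R).as_rotvec(degrees=True); return np.r_[t,w]
def st():
    s,p,R=cur(); print('t',round(s['time'],2),'q',np.array(s['qpos']),'p',p,'F',np.array(s['contact_force']),'M',np.array(s['torque']),'op',round(s['opening'],4),'z',R[:,2])
E
python3 - <<'E'
from h import *
R=Rpitch(-70); z=R[:,2]
print(rel(bar(0)-.12*z+.005*z,R), bar(0), bar(2.5))
E
```

```text
[ 46.5495 -44.7114   5.7047 -17.8923  11.0955 -62.8933] [0.5073 0.0501 0.0756] [0.6578 0.0236 0.2812]
```

```bash
python3 -m creep '[[[46.5,-44.7,5.0,-17.9,11.1,-62.9,-0.45],[46.5,-44.7,5.0,-17.9,11.1,-62.9,-0.45],[46.5,-44.7,5.0,-17.9,11.1,-62.9,-0.45],[46.5,-44.7,5.0,-17.9,11.1,-62.9,-0.45],[46.5,-44.7,5.0,-17.9,11.1,-62.9,-0.45],[46.5,-44.7,5.0,-17.9,11.1,-62.9,-0.45],[46.5,-44.7,5.0,-17.9,11.1,-62.9,-0.45],[46.5,-44.7,5.0,-17.9,11.1,-62.9,-0.45]]]' 15
python3 - <<'E'
from h import *
st()
R=Rpitch(-70); z=R[:,2]
print(rel(bar(0)-.12*z+.005*z,R))
E
```

```text
time: 1.65
tool_pos: [0.3464, -0.1555, 0.21]
tool_rot: [2.79, 0.001, 1.4]
contact_force: [0.7, -0.4, -0.1]
opening: 0.0319
t 1.65 q [-0.791  -0.0692  2.1713  0.2903  0.77   -0.8025] p [ 0.3464 -0.1555  0.21  ] F [ 0.6795 -0.3977 -0.1293] M [-0.0059  0.1617 -0.0159] op 0.0319 z [ 0.3393 -0.0598 -0.9388]
[23.0126  7.0133  5.3505  0.1539 -0.0024  0.2483]
```

```bash
python3 -m creep '[[[23.0,7.0,5.3,0.2,0,0.2,-0.45],[23.0,7.0,5.3,0.2,0,0.2,-0.45],[23.0,7.0,5.3,0.2,0,0.2,-0.45],[23.0,7.0,5.3,0.2,0,0.2,-0.45],[23.0,7.0,5.3,0.2,0,0.2,-0.45],[23.0,7.0,5.3,0.2,0,0.2,-0.45],[23.0,7.0,5.3,0.2,0,0.2,-0.45],[23.0,7.0,5.3,0.2,0,0.2,-0.45]]]' 15
python3 - <<'E'
from h import *
st()
save('top','top1');save('scene','scene1');save('wrist','wrist1');
R=Rpitch(-70); z=R[:,2]
print(rel(bar(0)-.12*z+.005*z,R))
P=robot.camera_params('wrist')
print(proj('wrist',np.array([bar(0),bar(0)+.048*YF,bar(0)-.048*YF,bar(0,95)]),P))
E
```

```text
time: 2.45
tool_pos: [0.4677, 0.0562, 0.184]
tool_rot: [2.794, 0.001, 1.396]
contact_force: [0.0, 0.4, 0.4]
opening: 0.0252
t 2.45 q [-0.0058  0.1558  2.0164 -0.0982  0.6288  0.238 ] p [0.4677 0.0562 0.184 ] F [0.027 0.376 0.424] M [-0.017   0.1138 -0.0551] op 0.0252 z [ 0.3354 -0.0596 -0.9402]
[ 0.1664  0.0041  0.076  -0.0286  0.0531 -0.1083]
[[318.3092 234.7909]
 [318.1826 169.5726]
 [318.4301 293.7188]
 [372.5294 238.9605]]
```

View pics/scene1.png

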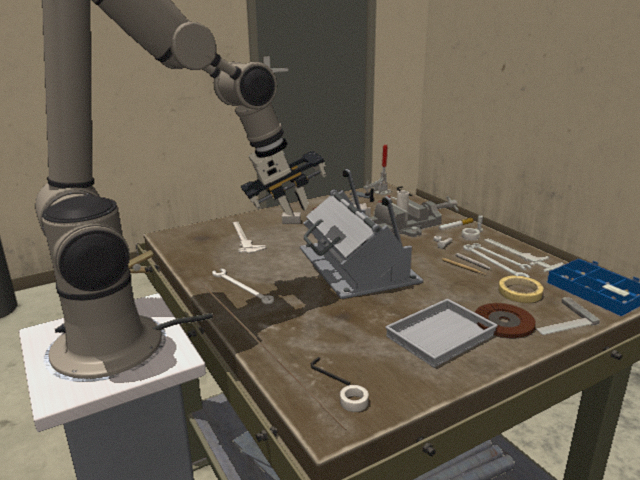

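View pics/wrist1.png

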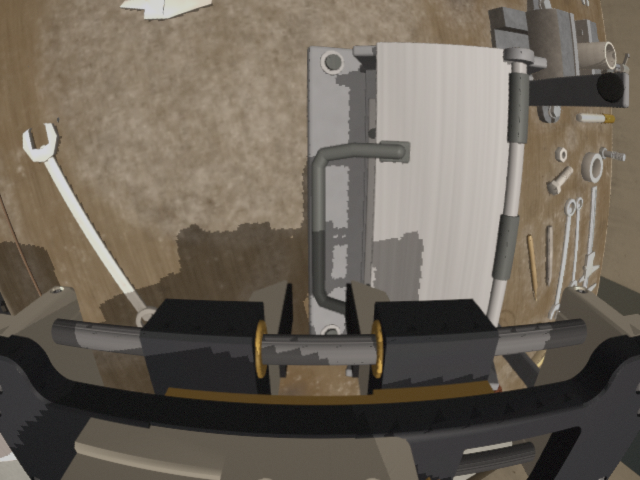

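```bash
python3 - <<'E'
from h import *
P=robot.camera_params('wrist')
s,p,R=cur()
pts=[bar(0,95)+.134*YF,F(-107.5,148,10),F(-11,134,153),p,p+.12*R[:,2],bar(0)+.058*YF,bar(0)-.058*YF, bar(0,95)+.058*YF]
print(proj('wrist',np.array(pts),P)); print(proj('top',np.array(pts)))
c=-np.array(P['R']).T@np.array(P['t']); print(c, R.T@(c-p))
im=cv2.imread('pics/wrist1.png'); 
for q in proj('wrist',np.array(pts),P): cv2.circle(im,tuple(int(round(v)) for v in q),3,(0,0,255),-1)
cv2.imwrite('pics/w1a.png',im)
im=cv2.imread('pics/top1.png'); 
for q in proj('top',np.array(pts)): cv2.circle(im,tuple(int(round(v)) for v in q),1,(0,0,255),-1)
cv2.imwrite('pics/t1a.png',cv2.resize(im[120:280,210:410],None,fx=4,fy=3.75))
E
```

```text
[[376.1252  46.6923]
 [307.2815  48.1212]
 [516.9005  55.1327]
 [318.4289 314.7651]
 [318.1698 235.3977]
 [318.1562 155.4794]
 [318.454  305.0231]
 [375.261  157.2884]]
[[240.9399 211.9811]
 [238.9529 228.5064]
 [245.3754 169.4978]
 [294.1044 248.7913]
 [300.2972 240.5127]
 [273.1995 235.5416]
 [325.5416 245.6308]
 [275.4891 218.588 ]]
[0.4333 0.1445 0.3207] [ 0.0816 -0.0002 -0.1452]
```

View pics/w1a.png

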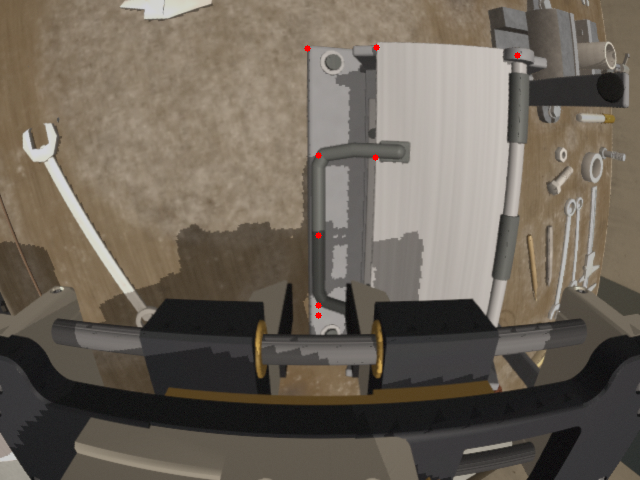

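View pics/t1a.png

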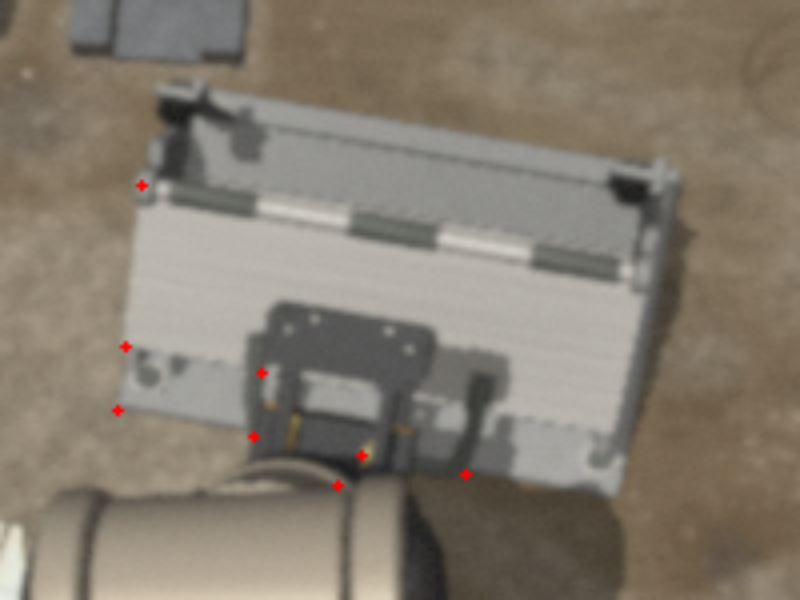

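```bash
python3 -m creep '[[[0.2,0.1,3,0,0,0,-0.45],[0.2,0.1,6,0,0,0,-0.45],[0.2,0.1,8,0,0,0,-0.45],[0.2,0.1,10,0,0,0,-0.45],[0.2,0.1,11,0,0,0,-0.45],[0.2,0.1,12.1,0,0,0,-0.45],[0.2,0.1,12.1,0,0,0,-0.45]]]' 15
python3 - <<'E'
from h import *
st(); save('wrist','wrist2'); save('scene','scene2')
E
```

```text
time: 3.3
tool_pos: [0.5098, 0.0492, 0.0703]
tool_rot: [2.794, 0.0, 1.393]
contact_force: [0.2, 0.2, 0.4]
opening: 0.0252
t 3.3 q [-0.0215  0.4259  2.052  -0.1685  0.3244  0.3068] p [0.5098 0.0492 0.0703] F [0.1767 0.2233 0.3996] M [-0.0049  0.1769  0.0298] op 0.0252 z [ 0.3352 -0.0607 -0.9402]
```

View pics/wrist2.png

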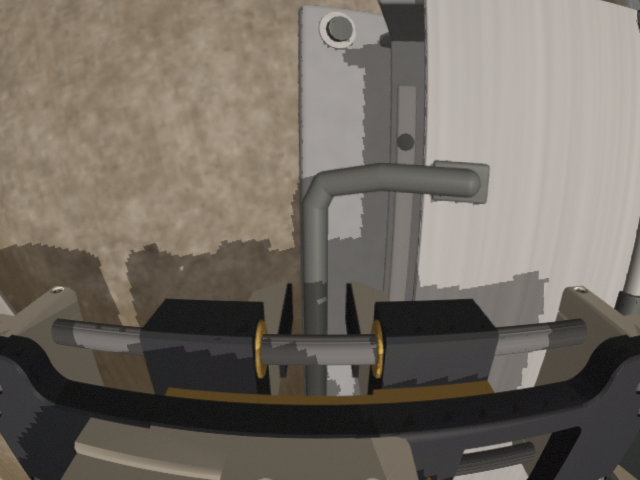

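View pics/scene2.png

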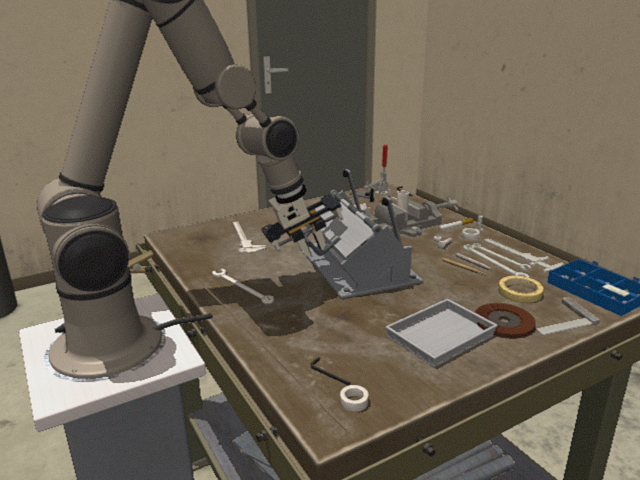

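```bash
python3 -m creep '[[[0,0,0,0,0,0,-1],[0,0,0,0,0,0,-1],[0,0,0,0,0,0,-1],[0,0,0,0,0,0,-1],[0,0,0,0,0,0,-1]]]' 15
python3 - <<'E'
from h import *
st()
s,p,R=cur(); g=p-.005*R[:,2]; print('grasp in fixture',[(g-O)@XF,(g-O)@YF,g[2]], R.T@(bar(0)-p))
# path with constant orientation
for th in np.arange(.25,2.6,.25):
    d=bar(th)-bar(0); print(round(th,2), R.T@d*100, p+d)
E
```

```text
time: 3.9
tool_pos: [0.5081, 0.0499, 0.0711]
tool_rot: [2.796, 0.001, 1.394]
contact_force: [-5.8, 0.7, 3.8]
opening: 0.0093
t 3.9 q [-0.02    0.4225  2.0539 -0.1677  0.3277  0.3064] p [0.5081 0.0499 0.0711] F [-5.7513  0.7432  3.7939] M [ 0.2334  0.9059 -0.0532] op 0.0093 z [ 0.3335 -0.0604 -0.9408]
grasp in fixture [np.float64(-0.12240071328239817), np.float64(-1.7115107101983096e-05), np.float64(0.0758480508671354)] [ 0.      0.0007 -0.0045]
0.25 [-0.0061 -0.47   -3.3332] [0.4926 0.0527 0.1009]
0.5 [-0.0106 -0.1008 -6.6791] [0.4849 0.054  0.1336]
0.75 [-0.0132  1.0848 -9.8297] [0.4854 0.0539 0.1673]
1.0 [ -0.0138   3.013  -12.5889] [0.494  0.0524 0.1998]
1.25 [ -0.0122   5.5639 -14.7854] [0.5103 0.0495 0.2291]
1.5 [ -0.0087   8.5788 -16.2825] [0.5333 0.0455 0.2534]
1.75 [ -0.0034  11.8705 -16.9871] [0.5614 0.0405 0.2712]
2.0 [  0.0034  15.2341 -16.8555] [0.593  0.035  0.2814]
2.25 [  0.0112  18.4606 -15.8958] [0.6261 0.0291 0.2833]
2.5 [  0.0195  21.3494 -14.1676] [0.6586 0.0234 0.2768]
```

```bash
python3 -m creep '[[[0,-0.17,-0.83,0,0,0,-1],[0,-0.30,-1.66,0,0,0,-1],[0,-0.42,-2.5,0,0,0,-1],[0,-0.47,-3.33,0,0,0,-1],[0,-0.46,-4.17,0,0,0,-1],[0,-0.39,-5.0,0,0,0,-1],[0,-0.27,-5.85,0,0,0,-1],[0,-0.10,-6.68,0,0,0,-1]]]' 15
cat >> h.py <<'E'
def guard():
    s,p,R=cur(); g=p-.005*R[:,2]; x=(g-O)@XF*1000+11; z=g[2]*1000-153
    th=np.radians(215)-np.arctan2(z,x)%(2*np.pi); print('theta',th,'r',np.hypot(x,z),'y',(g-O)@YF*1000)
    return th
def path(thN,n=8):
    th=guard(); s,p,R=cur()
    g=p-.005*R[:,2]; x=(g-O)@XF*1000+11; z=g[2]*1000-153; r=np.hypot(x,z)
    for t in np.linspace(th,thN,n+1)[1:]:
        print(round(t,2), np.round(R.T@(bar(t)-g)*100,2))
E
python3 - <<'E'
from h import *
st(); path(1.2)
E
```

```text
time: 4.7
tool_pos: [0.4843, 0.0542, 0.1341]
tool_rot: [2.797, 0.001, 1.394]
contact_force: [-1.5, -0.2, -2.5]
opening: 0.009
t 4.7 q [-0.0101  0.2678  2.0447 -0.121   0.4919  0.2636] p [0.4843 0.0542 0.1341] F [-1.5488 -0.2255 -2.4919] M [ 0.0015  0.5469 -0.0409] op 0.009 z [ 0.3326 -0.0604 -0.9412]
theta 0.5068883975785026 r 136.3287512345276 y 0.033825947100808045
0.59 [-0.    0.46 -1.09]
0.68 [-0.01  0.88 -2.18]
0.77 [-0.01  1.4  -3.23]
0.85 [-0.01  2.   -4.23]
0.94 [-0.01  2.69 -5.17]
1.03 [-0.01  3.46 -6.06]
1.11 [-0.01  4.3  -6.87]
1.2 [-0.01  5.21 -7.6 ]
```

```bash
python3 -m creep '[[[0,0.38,-1.09,0,0,0,-1],[0,0.8,-2.18,0,0,0,-1],[0,1.32,-3.23,0,0,0,-1],[0,1.92,-4.23,0,0,0,-1],[0,2.6,-5.17,0,0,0,-1],[0,3.37,-6.06,0,0,0,-1],[0,4.2,-6.87,0,0,0,-1],[0,5.12,-7.6,0,0,0,-1]]]' 15
python3 - <<'E'
from h import *
st(); path(1.8)
save('scene','scene3')
E
```

```text
time: 5.5
tool_pos: [0.5014, 0.0511, 0.2218]
tool_rot: [2.808, 0.002, 1.394]
contact_force: [-22.1, 2.4, 11.1]
opening: 0.0093
t 5.5 q [-0.018   0.1678  1.8713 -0.0766  0.7749  0.2043] p [0.5014 0.0511 0.2218] F [-22.1266   2.428   11.0654] M [ 0.4534  3.1284 -0.0632] op 0.0093 z [ 0.3217 -0.0593 -0.945 ]
theta 1.167768268794389 r 139.17911654007614 y -0.0009885582455339615
1.25 [ 0.    1.12 -0.31]
1.33 [ 0.    2.02 -0.88]
1.4 [ 0.    2.96 -1.38]
1.48 [ 0.    3.95 -1.8 ]
1.56 [ 0.    4.96 -2.14]
1.64 [ 0.    5.99 -2.4 ]
1.72 [ 0.    7.04 -2.57]
1.8 [ 0.    8.11 -2.67]
```

View pics/scene3.png

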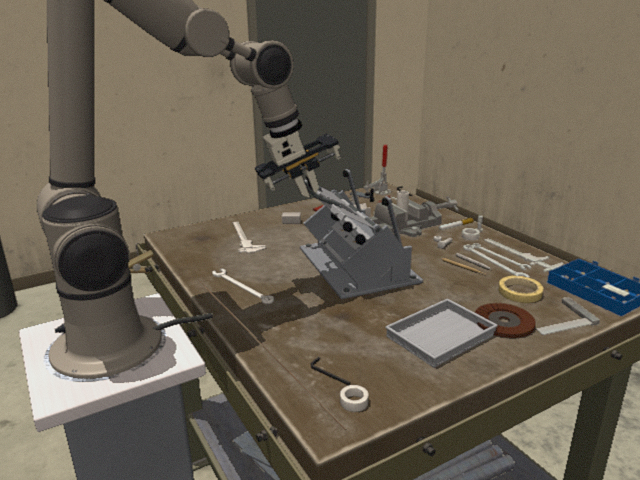

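```bash
python3 - <<'E'
from h import *
from scipy.optimize import least_squares
G=[]
for p,r in [([0.5081,0.0499,0.0711],[2.796,.001,1.394]),([0.4843,0.0542,0.1341],[2.797,.001,1.394]),([0.5014,0.0511,0.2218],[2.808,.002,1.394])]:
    R=Rn.from_euler('xyz',r).as_matrix(); g=np.array(p)-.005*R[:,2]-O; G.append([g@XF*1000,g[2]*1000])
G=np.array(G);print(G)
f=lambda v,rr=135: np.hypot(*(G-v[:2]).T)-rr
r=least_squares(f,[-11,153]);print(r.x,r.fun)
r=least_squares(lambda v:np.hypot(*(G-v[:2]).T)-v[2],[-11,153,135]);print(r.x,r.fun)
E
```

```text
[[-122.4166   75.8044]
 [-146.5971  138.8061]
 [-129.1667  226.5244]]
[-13.4431 156.2924] [ 0.4753 -0.7028  0.3679]
[ -6.288  156.5163 141.4224] [0. 0. 0.]
```

```bash
cat >> h.py <<'E'
def path2(thN,n=8,H=(-13.4,156.3)):
    s,p,R=cur(); g=p-.005*R[:,2]; x=(g-O)@XF*1000-H[0]; z=g[2]*1000-H[1]; r=np.hypot(x,z)
    th=np.radians(215)-np.arctan2(z,x)%(2*np.pi); print('theta',th,'r',r)
    for t in np.linspace(th,thN,n+1)[1:]:
        a=np.radians(215)-t; q=F(H[0]+r*np.cos(a),0,H[1]+r*np.sin(a)); print(round(t,2), np.round(R.T@(q-g)*100,2))
E
python3 - <<'E'
from h import *
path2(1.5,4)
E
```

```text
theta 1.1771415231878755 r 135.0142542624456
1.26 [-0.    0.88 -0.64]
1.34 [-0.    1.81 -1.2 ]
1.42 [-0.    2.79 -1.69]
1.5 [-0.   3.8 -2.1]
```

```bash
python3 -m creep '[[[0,0.88,-0.64,0,0,0,-1],[0,1.81,-1.2,0,0,0,-1],[0,2.79,-1.69,0,0,0,-1],[0,3.8,-2.1,0,0,0,-1]]]' 15
python3 - <<'E'
from h import *
st(); path2(1.9,5)
E
```

```text
time: 5.95
tool_pos: [0.5316, 0.0458, 0.2574]
tool_rot: [2.804, 0.002, 1.394]
contact_force: [-3.6, -0.1, 1.7]
opening: 0.0091
t 5.95 q [-0.0289  0.1815  1.7469 -0.0652  0.8808  0.1805] p [0.5316 0.0458 0.2574] F [-3.5599 -0.1218  1.6675] M [-0.0064  0.7362 -0.0618] op 0.0091 z [ 0.3253 -0.0597 -0.9437]
theta 1.5045359934632772 r 135.7902929911144
1.58 [ 0.01  1.03 -0.32]
1.66 [ 0.01  2.07 -0.55]
1.74 [ 0.01  3.14 -0.71]
1.82 [ 0.01  4.21 -0.77]
1.9 [ 0.01  5.28 -0.76]
```

Force is small now; continue.

```bash
python3 -m creep '[[[0,1.03,-0.32,0,0,0,-1],[0,2.07,-0.55,0,0,0,-1],[0,3.14,-0.71,0,0,0,-1],[0,4.21,-0.77,0,0,0,-1],[0,5.28,-0.76,0,0,0,-1]]]' 15
python3 - <<'E'
from h import *
st(); path2(2.2,6)
E
```

```text
time: 6.45
tool_pos: [0.5788, 0.0373, 0.2832]
tool_rot: [2.803, 0.002, 1.394]
contact_force: [-1.8, -0.0, 0.3]
opening: 0.0093
t 6.45 q [-0.0437  0.2442  1.5908 -0.0552  0.9721  0.156 ] p [0.5788 0.0373 0.2832] F [-1.7658 -0.0328  0.3128] M [-0.0937  0.4605 -0.0618] op 0.0093 z [ 0.3263 -0.0599 -0.9434]
theta 1.9062880416294827 r 136.77110618041507
1.96 [0.02 0.67 0.06]
2.0 [0.02 1.33 0.15]
2.05 [0.03 1.99 0.27]
2.1 [0.03 2.64 0.43]
2.15 [0.03 3.28 0.61]
2.2 [0.03 3.92 0.83]
```

```bash
python3 -m creep '[[[0,0.67,0.06,0,0,0,-1],[0,1.33,0.15,0,0,0,-1],[0,1.99,0.27,0,0,0,-1],[0,2.64,0.43,0,0,0,-1],[0,3.28,0.61,0,0,0,-1],[0,3.92,0.83,0,0,0,-1]]]' 15
python3 - <<'E'
from h import *
st(); path2(2.40,8)
E
```

```text
time: 7.05
tool_pos: [0.6185, 0.0302, 0.2885]
tool_rot: [2.803, 0.002, 1.394]
contact_force: [-2.0, -0.9, -0.1]
opening: 0.009
t 7.05 q [-0.0541  0.3129  1.4805 -0.0499  1.0128  0.1415] p [0.6185 0.0302 0.2885] F [-2.0449 -0.8702 -0.0832] M [-0.0856  0.387  -0.1088] op 0.009 z [ 0.3266 -0.06   -0.9433]
theta 2.204697527401385 r 136.9795472176357
2.23 [0.03 0.31 0.12]
2.25 [0.03 0.62 0.25]
2.28 [0.03 0.92 0.39]
2.3 [0.03 1.23 0.53]
2.33 [0.04 1.52 0.69]
2.35 [0.04 1.82 0.84]
2.38 [0.04 2.11 1.01]
2.4 [0.04 2.39 1.18]
```

```bash
python3 -m creep '[[[0,0.31,0.12,0,0,0,-1],[0,0.62,0.25,0,0,0,-1],[0,0.92,0.39,0,0,0,-1],[0,1.23,0.53,0,0,0,-1],[0,1.52,0.69,0,0,0,-1],[0,1.82,0.84,0,0,0,-1],[0,2.11,1.01,0,0,0,-1],[0,2.39,1.18,0,0,0,-1]]]' 15
python3 - <<'E'
from h import *
st(); path2(2.55,8); save('scene','scene4')
E
```

```text
time: 7.85
tool_pos: [0.6448, 0.0254, 0.2853]
tool_rot: [2.803, 0.002, 1.394]
contact_force: [-0.6, -0.9, -0.3]
opening: 0.0094
t 7.85 q [-0.0601  0.3637  1.415  -0.0471  1.0271  0.1337] p [0.6448 0.0254 0.2853] F [-0.6144 -0.8536 -0.2923] M [-0.0755  0.3756 -0.0342] op 0.0094 z [ 0.3267 -0.06   -0.9432]
theta 2.4018437672345203 r 137.0651043488302
2.42 [0.04 0.21 0.14]
2.44 [0.04 0.43 0.28]
2.46 [0.04 0.63 0.42]
2.48 [0.04 0.84 0.57]
2.49 [0.04 1.04 0.72]
2.51 [0.04 1.24 0.88]
2.53 [0.04 1.44 1.04]
2.55 [0.05 1.64 1.2 ]
```

View pics/scene4.png

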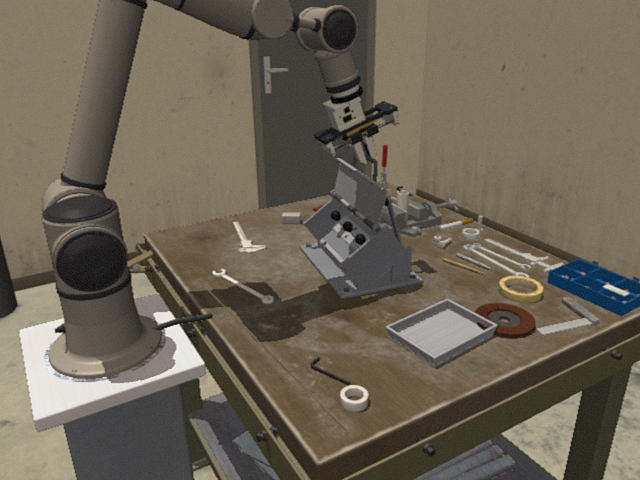

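```bash
python3 -m creep '[[[0,0.21,0.14,0,0,0,-1],[0,0.43,0.28,0,0,0,-1],[0,0.63,0.42,0,0,0,-1],[0,0.84,0.57,0,0,0,-1],[0,0.84,0.57,0,0,0,-1]]]' 15
python3 - <<'E'
from h import *
st(); path2(2.55,4)
E
```

```text
time: 8.4
tool_pos: [0.6552, 0.0236, 0.2824]
tool_rot: [2.803, 0.002, 1.394]
contact_force: [-0.1, -1.0, -0.1]
opening: 0.009
t 8.4 q [-0.0624  0.3846  1.3915 -0.0461  1.0292  0.1312] p [0.6552 0.0236 0.2824] F [-0.1297 -0.9795 -0.1037] M [-0.1102  0.2567 -0.0723] op 0.009 z [ 0.327  -0.06   -0.9431]
theta 2.481591469374558 r 136.9481851998637
2.5 [0.04 0.19 0.14]
2.52 [0.04 0.37 0.29]
2.53 [0.04 0.55 0.43]
2.55 [0.04 0.73 0.58]
```

```bash
python3 -m creep '[[[0,0.15,0.11,0,0,0,-1],[0,0.3,0.22,0,0,0,-1],[0,0.45,0.34,0,0,0,-1],[0,0.45,0.34,0,0,0,-1]]]' 15
python3 - <<'E'
from h import *
st(); path2(2.58,4)
E
```

```text
time: 8.8
tool_pos: [0.6568, 0.0235, 0.281]
tool_rot: [2.81, 0.002, 1.394]
contact_force: [-23.0, 0.7, 12.3]
opening: 0.009
t 8.8 q [-0.0627  0.3921  1.3819 -0.0453  1.0389  0.1298] p [0.6568 0.0235 0.281 ] F [-22.9748   0.7274  12.3165] M [ 0.2088  2.972  -0.1889] op 0.009 z [ 0.3199 -0.0592 -0.9456]
theta 2.4960216242899804 r 136.10340161916267
2.52 [0.03 0.23 0.17]
2.54 [0.03 0.45 0.35]
2.56 [0.03 0.67 0.54]
2.58 [0.03 0.88 0.73]
```

```bash
python3 -m creep '[[[0,-0.05,-0.03,0,0,0,-1],[0,-0.05,-0.03,0,0,0,-1],[0,-0.05,-0.03,0,0,0,-0.9],[0,-0.05,-0.03,0,0,0,-0.45],[0,-0.05,-0.03,0,0,0,-0.45],[0,-0.05,-0.03,0,0,0,-0.45]]]' 15
python3 - <<'E'
from h import *
st(); 
E
```

```text
time: 9.4
tool_pos: [0.6565, 0.0236, 0.2811]
tool_rot: [2.81, 0.002, 1.394]
contact_force: [-0.2, 0.2, -0.1]
opening: 0.0247
t 9.4 q [-0.0625  0.3913  1.383  -0.0452  1.0383  0.13  ] p [0.6565 0.0236 0.2811] F [-0.2306  0.171  -0.1246] M [0.0752 0.137  0.0104] op 0.0247 z [ 0.3202 -0.059  -0.9455]
```

```bash
python3 -m creep '[[[0,0,-2,0,0,0,-0.45],[0,0,-4,0,0,0,-0.45],[0,0,-6,0,0,0,-0.45],[0,-4,-7,0,0,0,-0.45],[0,-8,-7,0,0,-8,-0.25],[0,-10,-5,0,0,-16,-0.25],[0,-12,-3,0,0,-24,-0.25],[0,-12,-3,0,0,-32,-0.25]]]' 15
python3 - <<'E'
from h import *
st(); save('scene','scene5')
E
cat >> h.py <<'E'
def Rj(tau):  # jaws along fixture y, tool x toward robot
    R=Rpitch(tau); Z=R[:,2]; Y=YF; return np.c_[np.cross(Y,Z),Y,Z]
E
python3 - <<'E'
from h import *
R=Rj(-65); k=F(-26,0,112); print(R); print(rel(k-.1*R[:,2],R))
E
```

```text
time: 10.2
tool_pos: [0.5319, 0.0457, 0.2669]
tool_rot: [2.866, 0.174, 1.936]
contact_force: [-0.3, -0.1, 0.1]
opening: 0.0343
t 10.2 q [-0.0296  0.1785  1.7194 -0.0616  0.9234 -0.3893] p [0.5319 0.0457 0.2669] F [-0.3223 -0.0789  0.1135] M [-0.0311  0.0904  0.0694] op 0.0343 z [ 0.3137 -0.0584 -0.9477]
[[-0.8925  0.1736  0.4162]
 [ 0.1574  0.9848 -0.0734]
 [-0.4226  0.     -0.9063]]
[ -0.1911   0.3262   7.1174  -3.2335  -5.5767 -57.2422]
```

View pics/scene5.png

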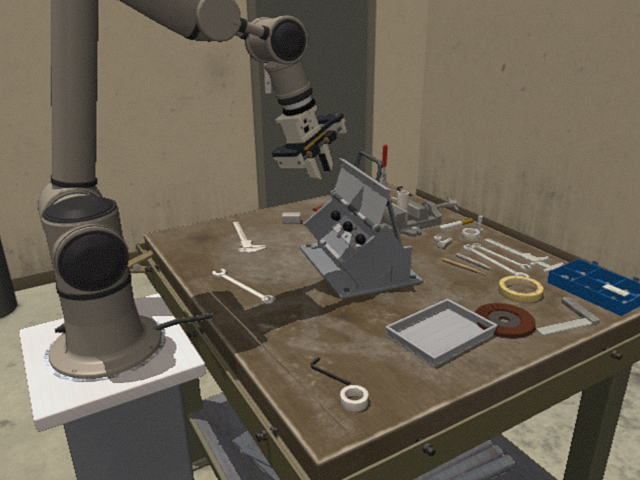

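```bash
python3 -m creep '[[[-0.2,0.3,1,-3.2,-5.6,-57.2,-0.2],[-0.2,0.3,2,-3.2,-5.6,-57.2,-0.2],[-0.2,0.3,3,-3.2,-5.6,-57.2,-0.2],[-0.2,0.3,4,-3.2,-5.6,-57.2,-0.2],[-0.2,0.3,5,-3.2,-5.6,-57.2,-0.2],[-0.2,0.3,6,-3.2,-5.6,-57.2,-0.2],[-0.2,0.3,6,-3.2,-5.6,-57.2,-0.2],[-0.2,0.3,6,-3.2,-5.6,-57.2,-0.2]]]' 15
python3 - <<'E'
from h import *
st(); save('wrist','wrist6')
for l in ['pin_a_knob','pin_a']:
    r=robot.look_for('wrist',l); print(l)
    for d in r[:5]:
        w=toW('wrist',d['centre']); print(round(d['score'],2),w,[(w-O)@XF*1000,(w-O)@YF*1000])
P=robot.camera_params('wrist'); ks=np.array([F(-26,y,112) for y in (80,0,-80)]); print(proj('wrist',ks,P)); print(ks)
R=Rj(-65); k=F(-26,0,112); print(rel(k+.003*-R[:,2],R))
E
```

```text
time: 11.05
tool_pos: [0.5563, 0.0413, 0.2132]
tool_rot: [3.141, 0.437, 2.965]
contact_force: [0.0, -0.6, -0.3]
opening: 0.037
t 11.05 q [-0.0294  0.2377  1.8438 -0.105   0.6301 -1.352 ] p [0.5563 0.0413 0.2132] F [ 0.0307 -0.6162 -0.2577] M [ 0.1127  0.0657 -0.0558] op 0.037 z [ 0.4165 -0.074  -0.9061]
pin_a_knob
0.93 [0.6066 0.1112 0.1176] [np.float64(-34.34194739991754), np.float64(77.3887410668307)]
pin_a
0.78 [0.6103 0.1148 0.117 ] [np.float64(-31.363848139987528), np.float64(81.59660605805242)]
0.76 [ 0.5795 -0.0374  0.1179] [np.float64(-35.24609859599424), np.float64(-73.68947150058965)]
0.75 [0.5928 0.0401 0.1216] [np.float64(-35.60534205228127), np.float64(5.007616485612953)]
[[426.0542 234.9414]
 [318.4344 235.3316]
 [210.9679 235.84  ]]
[[ 0.6153  0.1123  0.112 ]
 [ 0.6014  0.0335  0.112 ]
 [ 0.5875 -0.0453  0.112 ]]
[ 0.1892  0.0117 10.8466 -0.0323  0.0632 -0.2764]
```

View pics/wrist6.png

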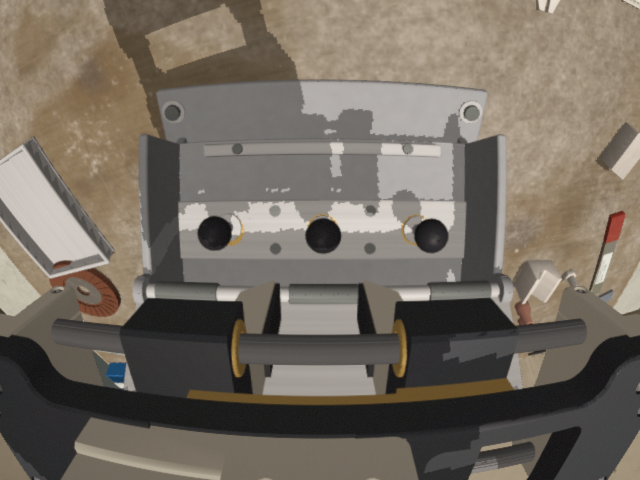

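```bash
sed -i 's/^O=np.array.*/O=np.array([.627,.029,0.])+.0025*np.array([.1736,.9848,0])/' h.py
python3 -m creep '[[[0.1,0.25,2,0,0,0,-0.2],[0.1,0.25,4,0,0,0,-0.2],[0.1,0.25,6,0,0,0,-0.2],[0.1,0.25,8,0,0,0,-0.2],[0.1,0.25,9.5,0,0,0,-0.2],[0.1,0.25,10.5,0,0,0,-0.2],[0.1,0.25,10.5,0,0,0,-0.2]]]' 15
python3 - <<'E'
from h import *
st(); save('wrist','wrist7')
k=F(-26,0,112); s,p,R=cur(); print(R.T@(k-p)*1000); print(proj('wrist',np.array([k,p])))
E
```

```text
time: 11.9
tool_pos: [0.5999, 0.0361, 0.1173]
tool_rot: [3.14, 0.436, 2.96]
contact_force: [-0.4, -0.0, -0.2]
opening: 0.0364Traceback (most recent call last):
  File "<stdin>", line 1, in <module>
  File "h.py", line 21, in <module>
    XF=np.array([np.cos(YAW),np.sin(YAW),0]);YF=np.array([-np.sin(YAW),np.cos(YAW),0]);ZF=np.array([0,0,1.])
                        ^^^
NameError: name 'YAW' is not defined
```

```bash
sed -i 's/^O=np.array.*/O=np.array([.627,.029,0.])+.0025*np.array([.1736,.9848,0]);YAW=np.radians(-10)/' h.py
python3 - <<'E'
from h import *
st(); save('wrist','wrist7')
k=F(-26,0,112); s,p,R=cur(); print(R.T@(k-p)*1000); print(proj('wrist',np.array([k,p])))
E
```

```text
t 11.9 q [-0.0376  0.4453  1.8516 -0.1452  0.4164 -1.3072] p [0.5999 0.0361 0.1173] F [-0.4038 -0.0015 -0.178 ] M [0.1212 0.1546 0.0052] op 0.0364 z [ 0.4156 -0.0742 -0.9065]
[0.9371 0.1228 6.3045]
[[318.2939 305.231 ]
 [318.0056 313.6859]]
```

View pics/wrist7.png

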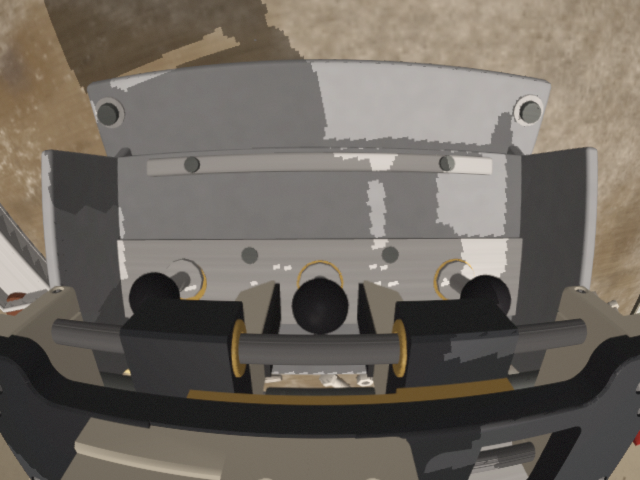

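```bash
python3 -m creep '[[[0,0.3,0,0,0,0,-0.2],[0,0.5,0,0,0,0,-0.2],[0,0.65,0,0,0,0,-0.2],[0,0.8,0,0,0,0,-0.2],[0,0.9,0,0,0,0,-0.2],[0,1.0,0,0,0,0,-0.2],[0,1.0,0,0,0,0,-0.2]]]' 15
python3 - <<'E'
from h import *
st(); save('wrist','wrist8L'); s,p,R=cur(); print('rel knob',R.T@(p-F(-26,0,112))*1000)
E
```

```text
time: 12.65
tool_pos: [0.6016, 0.0456, 0.1183]
tool_rot: [3.14, 0.437, 2.961]
contact_force: [-3.2, -3.6, 3.3]
opening: 0.0365
t 12.65 q [-0.017   0.4478  1.8433 -0.1655  0.4239 -1.2709] p [0.6016 0.0456 0.1183] F [-3.2065 -3.5861  3.2762] M [-0.6593  0.3145 -0.3481] op 0.0365 z [ 0.4163 -0.0748 -0.9062]
rel knob [-0.9344  9.3802 -6.4894]
```

View pics/wrist8L.png

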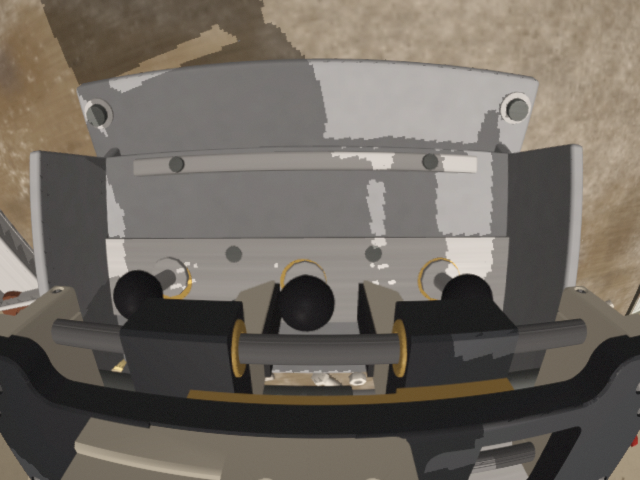

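```bash
python3 -m creep '[[[0,0.1,0,0,0,0,-0.2],[0,0.2,0,0,0,0,-0.2],[0,0.2,0,0,0,0,-0.2]]]' 15
python3 - <<'E'
from h import *
st(); save('wrist','wrist9L'); s,p,R=cur(); print('rel knob',R.T@(p-F(-26,0,112))*1000)
E
```

```text
time: 13.0
tool_pos: [0.6016, 0.0465, 0.1184]
tool_rot: [-3.142, 0.436, 2.96]
contact_force: [-3.8, -7.2, 4.3]
opening: 0.0372
t 13.0 q [-0.0143  0.4482  1.8419 -0.1707  0.4263 -1.2635] p [0.6016 0.0465 0.1184] F [-3.8019 -7.1929  4.2812] M [-1.2533  0.4022 -0.6443] op 0.0372 z [ 0.4154 -0.0762 -0.9065]
rel knob [-0.8066 10.2618 -6.6668]
```

```bash
python3 -m creep '[[[0,-0.5,0,0,0,0,-0.2],[0,-1.0,0,0,0,0,-0.2],[0,-1.4,0,0,0,0,-0.2],[0,-1.6,0,0,0,0,-0.2],[0,-1.8,0,0,0,0,-0.2],[0,-1.95,0,0,0,0,-0.2],[0,-2.05,0,0,0,0,-0.2],[0,-2.05,0,0,0,0,-0.2]]]' 15
python3 - <<'E'
from h import *
st(); save('wrist','wrist9R'); s,p,R=cur(); print('rel knob',R.T@(p-F(-26,0,112))*1000)
E
```

```text
time: 13.85
tool_pos: [0.5981, 0.0272, 0.1187]
tool_rot: [3.14, 0.437, 2.96]
contact_force: [-1.7, 6.6, 2.1]
opening: 0.0365
t 13.85 q [-0.0562  0.4388  1.8583 -0.1288  0.4135 -1.3393] p [0.5981 0.0272 0.1187] F [-1.7322  6.6033  2.0601] M [1.0348 0.0489 0.4588] op 0.0365 z [ 0.4164 -0.0751 -0.9061]
rel knob [-0.9702 -9.297  -6.9602]
```

View pics/wrist9R.png

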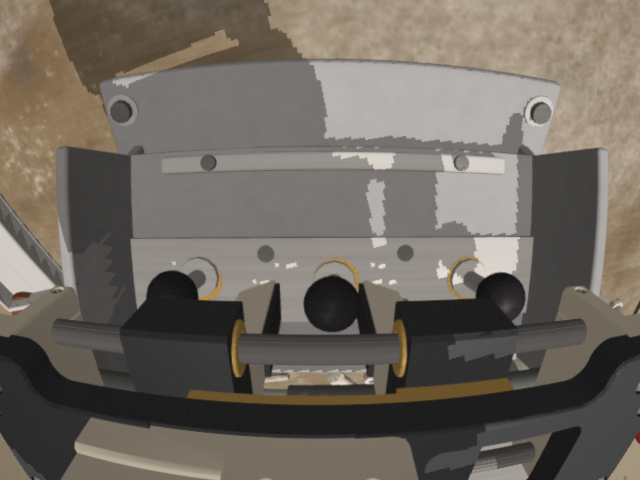

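```bash
python3 -m creep '[[[0,0.5,0,0,0,0,-0.2],[0,0.95,0,0,0,0,-0.2],[0,0.95,-2,0,0,0,-0.2],[0,0.95,-4,0,0,0,-0.2],[0,-2,-4,0,0,0,-0.2],[0,-5,-4,0,0,0,-0.2],[0,-7,-4,0,0,0,-0.2],[0,-7,-4,0,0,0,-0.2]]]' 15
python3 - <<'E'
from h import *
st(); save('wrist','wrist10');k=F(-26,-80,112); s,p,R=cur(); print('rel knob',R.T@(p-k)*1000); print(proj('wrist',np.array([k,F(-26,0,112),p])))
E
```

```text
time: 14.7
tool_pos: [0.5687, -0.0406, 0.1549]
tool_rot: [3.141, 0.437, 2.958]
contact_force: [0.6, 0.8, 0.7]
opening: 0.0368
t 14.7 q [-0.2126  0.3336  1.9019  0.0286  0.4697 -1.6224] p [ 0.5687 -0.0406  0.1549] F [0.5965 0.8447 0.7351] M [ 0.1234  0.0604 -0.0422] op 0.0368 z [ 0.416  -0.0766 -0.9061]
rel knob [ -0.5882  -0.2338 -47.0573]
[[318.5375 271.6946]
 [455.1089 269.296 ]
 [317.981  313.7442]]
```

View pics/wrist10.png

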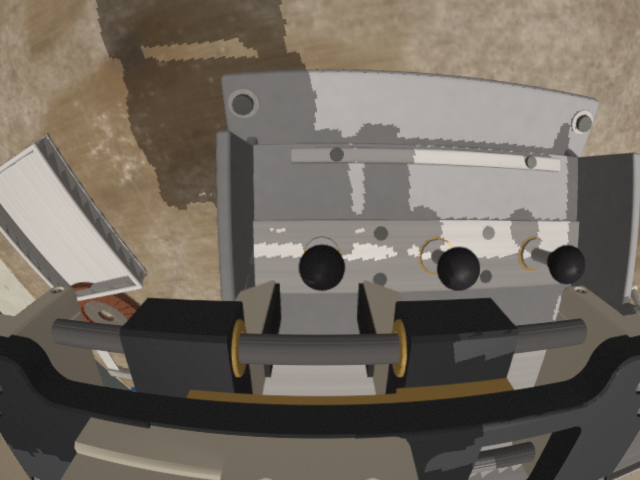

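```bash
python3 -m creep '[[[0.05,0.1,1.5,0,0,0,-0.2],[0.05,0.1,3,0,0,0,-0.2],[0.05,0.1,4,0,0,0,-0.2],[0.05,0.1,4,0,0,0,-0.2],[0.05,0.5,4,0,0,0,-0.2],[0.05,0.7,4,0,0,0,-0.2],[0.05,0.85,4,0,0,0,-0.2],[0.05,0.95,4,0,0,0,-0.2]]]' 15
python3 - <<'E'
from h import *
st(); k=F(-26,-80,112); s,p,R=cur(); print('rel knob',R.T@(p-k)*1000)
E
```

```text
time: 15.55
tool_pos: [0.5868, -0.0329, 0.1189]
tool_rot: [3.141, 0.437, 2.958]
contact_force: [0.3, -0.4, 0.9]
opening: 0.0366
t 15.55 q [-0.188   0.4185  1.8952  0.0082  0.3905 -1.5827] p [ 0.5868 -0.0329  0.1189] F [ 0.294  -0.3526  0.9133] M [ 0.0145  0.1579 -0.0197] op 0.0366 z [ 0.4167 -0.0761 -0.9058]
rel knob [-0.3259  9.5343 -7.5042]
```

```bash
python3 -m creep '[[[0,0.1,0,0,0,0,-0.2],[0,0.2,0,0,0,0,-0.2],[0,0.3,0,0,0,0,-0.2],[0,0.3,0,0,0,0,-0.2]]]' 15
python3 - <<'E'
from h import *
st(); k=F(-26,-80,112); s,p,R=cur(); print('rel knob',R.T@(p-k)*1000); save('wrist','wrist11L')
E
```

```text
time: 15.95
tool_pos: [0.5874, -0.0299, 0.119]
tool_rot: [3.141, 0.438, 2.958]
contact_force: [0.2, -0.2, -0.3]
opening: 0.0367
t 15.95 q [-0.1813  0.4192  1.8939  0.0007  0.391  -1.5698] p [ 0.5874 -0.0299  0.119 ] F [ 0.2397 -0.2276 -0.2506] M [ 0.0441  0.1674 -0.0294] op 0.0367 z [ 0.4168 -0.0761 -0.9058]
rel knob [-0.3751 12.6017 -7.5307]
```

View pics/wrist11L.png

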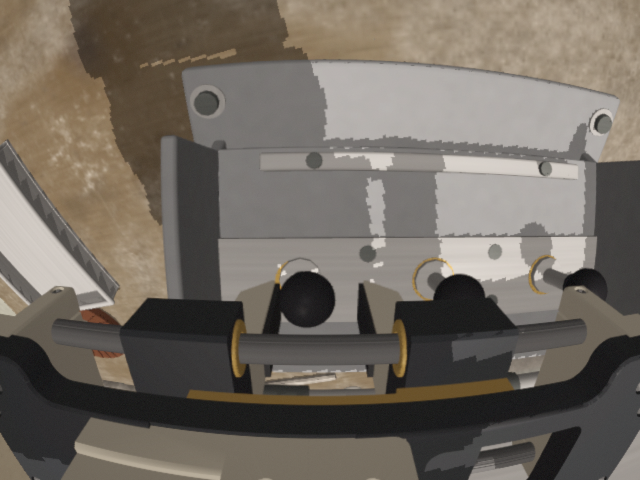

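```bash
python3 -m creep '[[[0,0.1,0,0,0,0,-0.2],[0,0.2,0,0,0,0,-0.2],[0,0.2,0,0,0,0,-0.2]]]' 15
python3 - <<'E'
from h import *
st(); k=F(-26,-80,112); s,p,R=cur(); print('rel knob',R.T@(p-k)*1000)
E
python3 -m creep '[[[0,-0.5,0,0,0,0,-0.2],[0,-1.0,0,0,0,0,-0.2],[0,-1.5,0,0,0,0,-0.2],[0,-2,0,0,0,0,-0.2],[0,-2.3,0,0,0,0,-0.2],[0,-2.5,0,0,0,0,-0.2],[0,-2.7,0,0,0,0,-0.2],[0,-2.7,0,0,0,0,-0.2]]]' 15
python3 - <<'E'
from h import *
st(); k=F(-26,-80,112); s,p,R=cur(); print('rel knob',R.T@(p-k)*1000); save('wrist','wrist12R')
E
```

```text
time: 16.3
tool_pos: [0.5878, -0.0279, 0.1189]
tool_rot: [3.141, 0.437, 2.959]
contact_force: [0.1, -1.0, 0.1]
opening: 0.0365
t 16.3 q [-0.1767  0.4197  1.8929 -0.0041  0.3915 -1.5612] p [ 0.5878 -0.0279  0.1189] F [ 0.0883 -1.0447  0.1449] M [ 0.0899  0.0671 -0.0576] op 0.0365 z [ 0.4167 -0.076  -0.9058]
rel knob [-0.3463 14.6886 -7.4939]
time: 17.1
tool_pos: [0.5832, -0.0524, 0.119]
tool_rot: [3.138, 0.438, 2.959]
contact_force: [4.4, 13.2, 0.2]
opening: 0.0363
t 17.1 q [-0.2335  0.4142  1.903   0.0657  0.3883 -1.6777] p [ 0.5832 -0.0524  0.119 ] F [ 4.3702 13.1806  0.1537] M [ 2.0716 -0.4522  1.0241] op 0.0363 z [ 0.4173 -0.0737 -0.9058]
rel knob [ -0.2849 -10.2544  -7.6129]
```

View pics/wrist12R.png

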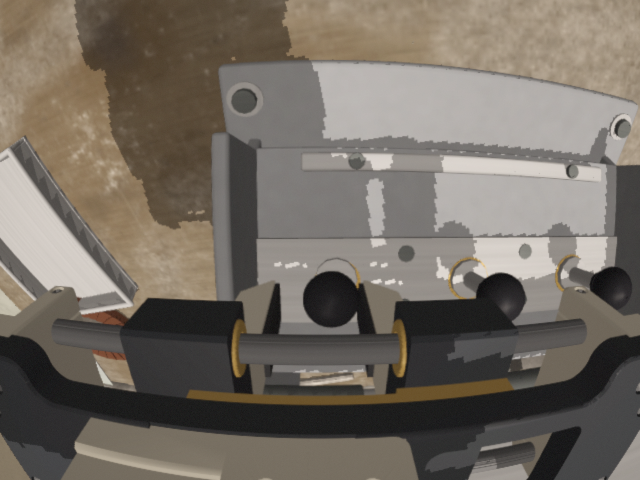

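```bash
python3 -m creep '[[[0,0.5,0,0,0,0,-0.2],[0,1.0,0,0,0,0,-0.37],[0,1.0,0,0,0,0,-0.37],[0,1.0,0,0,0,0,-0.37],[0,0.7,0,0,0,0,-0.37],[0,0.4,0,0,0,0,-0.37],[0,0.2,0,0,0,0,-0.37],[0,0.05,0,0,0,0,-0.37]]]' 5
python3 - <<'E'
from h import *
st(); k=F(-26,-80,112); s,p,R=cur(); print('rel knob',R.T@(p-k)*1000); save('wrist','wrist13R')
E
```

```text
time: 17.95
tool_pos: [0.5832, -0.0523, 0.119]
tool_rot: [3.138, 0.438, 2.959]
contact_force: [0.1, 0.4, -0.4]
opening: 0.0289
t 17.95 q [-0.2331  0.4142  1.9029  0.0646  0.3883 -1.6761] p [ 0.5832 -0.0523  0.119 ] F [ 0.0809  0.4156 -0.4073] M [0.28   0.1144 0.0623] op 0.0289 z [ 0.4173 -0.074  -0.9058]
rel knob [ -0.3215 -10.1927  -7.6381]
```

View pics/wrist13R.png

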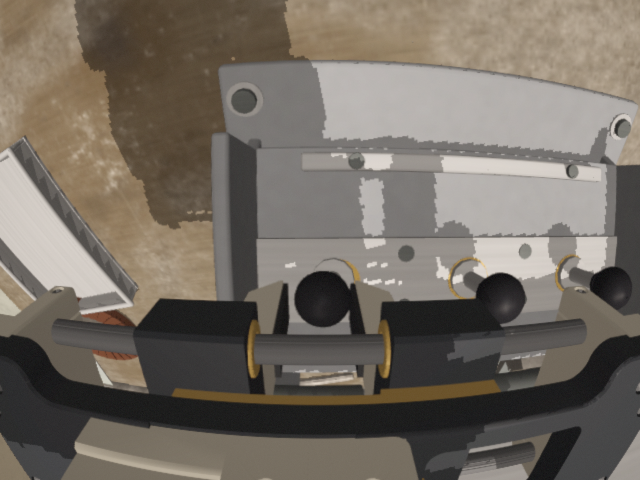

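```bash
python3 -m creep '[[[0,0.4,0,0,0,0,-0.37],[0,0.8,0,0,0,0,-0.37],[0,1.05,0.2,0,0,0,-0.37],[0,1.05,0.2,0,0,0,-0.37],[0,1.05,0.2,0,0,0,-0.6],[0,1.05,0.2,0,0,0,-1],[0,1.05,0.2,0,0,0,-1],[0,1.05,0.2,0,0,0,-1]]]' 12
python3 - <<'E'
from h import *
st(); k=F(-26,-80,112); s,p,R=cur(); print('rel knob',R.T@(p-k)*1000); save('wrist','wrist14')
E
```

```text
time: 18.8
tool_pos: [0.5859, -0.0422, 0.1172]
tool_rot: [3.138, 0.437, 2.959]
contact_force: [0.4, 0.0, -0.4]
opening: 0.0251
t 18.8 q [-0.21    0.4204  1.8989  0.0389  0.3853 -1.6313] p [ 0.5859 -0.0422  0.1172] F [ 0.3919  0.0412 -0.414 ] M [0.2085 0.1296 0.0853] op 0.0251 z [ 0.4171 -0.074  -0.9058]
rel knob [-0.2764  0.2107 -5.5835]
```

View pics/wrist14.png

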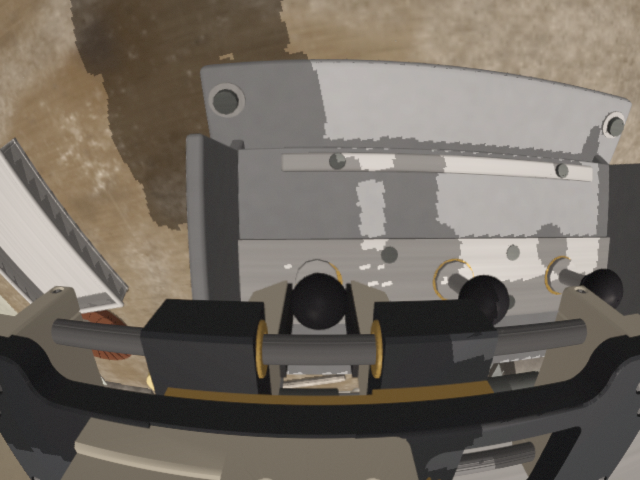

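```bash
python3 -m creep '[[[0.09,0,-0.5,0,0,0,-1],[0.17,0,-1.0,0,0,0,-1],[0.28,0,-1.6,0,0,0,-1],[0.42,0,-2.4,0,0,0,-1],[0.56,0,-3.2,0,0,0,-1],[0.7,0,-4.0,0,0,0,-1],[0.9,0,-5.1,0,0,0,-1],[1.1,0,-6.2,0,0,0,-1]]]' 15
python3 - <<'E'
from h import *
st(); save('wrist','wrist15'); save('scene','scene15')
E
```

```text
time: 19.65
tool_pos: [0.5496, -0.0357, 0.1695]
tool_rot: [3.138, 0.437, 2.959]
contact_force: [0.5, 0.5, -1.0]
opening: 0.0246
t 19.65 q [-0.2129  0.2798  1.9328  0.0335  0.492  -1.6274] p [ 0.5496 -0.0357  0.1695] F [ 0.5292  0.5037 -1.0335] M [0.1467 0.1476 0.0264] op 0.0246 z [ 0.4171 -0.074  -0.9058]
```

View pics/wrist15.png

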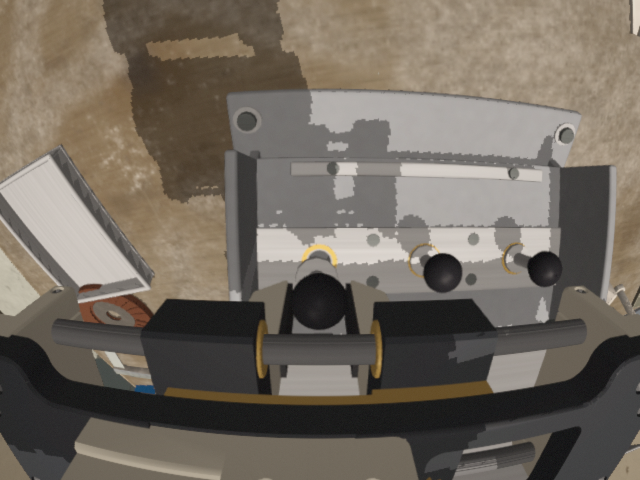

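View pics/scene15.png

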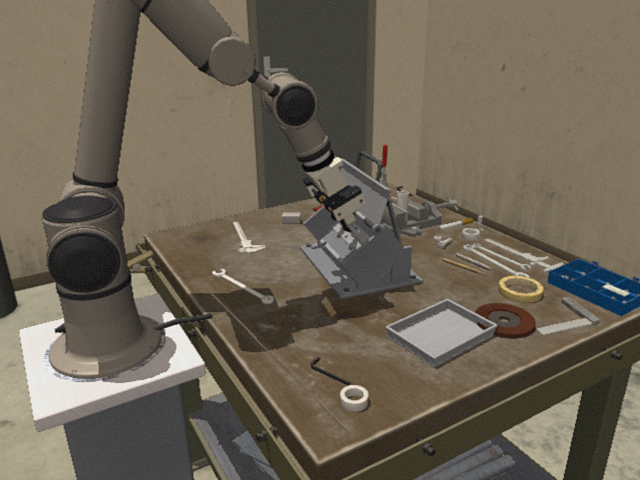

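```bash
python3 -m creep '[[[0.3,0,-2,0,0,0,-1],[0.6,0,-4,0,0,0,-1],[-1.0,0,-7,0,0,0,-1],[-2.0,0,-9,0,0,0,-1]]]' 15
python3 - <<'E'
from h import *
st(); save('top','top16'); save('wrist','wrist16')
r=robot.masks_of('top','tray'); print([d['score'] for d in r])
m=r[0]['mask'].astype(np.uint8); c=max(cv2.findContours(m,0,1)[0],key=cv2.contourArea)
b=cv2.boxPoints(cv2.minAreaRect(c)); print(b)
hull=cv2.convexHull(c); ap=cv2.approxPolyDP(hull,6,True)[:,0]; print(ap)
for q in ap: print(pix('top',q,.025))
W=np.array([pix('top',q,.024)[:2] for q in c[:,0]]).astype(np.float32)
print('rect',cv2.minAreaRect(W))
E
```

```text
time: 20.15
tool_pos: [0.5304, -0.0324, 0.2624]
tool_rot: [3.139, 0.442, 2.959]
contact_force: [0.6, -0.8, -1.0]
opening: 0.0249
t 20.15 q [-0.215   0.1231  1.8397  0.0249  0.7375 -1.6184] p [ 0.5304 -0.0324  0.2624] F [ 0.5836 -0.805  -0.9944] M [ 0.1587  0.1647 -0.013 ] op 0.0249 z [ 0.421  -0.0748 -0.904 ]
[0.73]
[[235.2692 169.6539]
 [245.0769 120.6154]
 [382.1923 148.0385]
 [372.3846 197.0769]]
[[241 141]
 [280 130]
 [332 138]
 [378 169]
 [366 194]
 [253 173]]
[0.7564 0.1969 0.025 ]
[0.786  0.1054 0.025 ]
[ 0.768  -0.0187  0.025 ]
[ 0.6926 -0.1274  0.025 ]
[ 0.6311 -0.0994  0.025 ]
[0.6772 0.1648 0.025 ]
rect ((0.7159397006034851, 0.0365159809589386), (0.3308210074901581, 0.1240927055478096), 79.05840301513672)
```

View pics/top16.png

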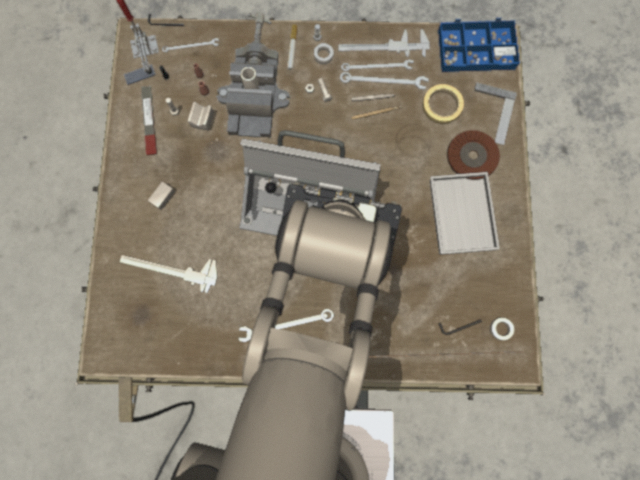

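View pics/wrist16.png

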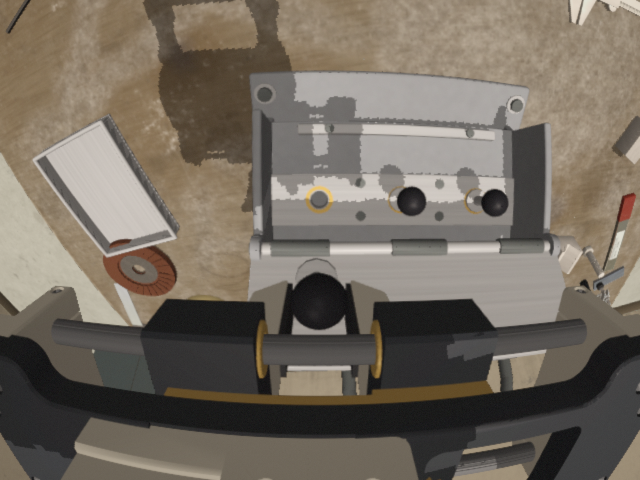

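```bash
python3 - <<'E'
import cv2
im=cv2.imread('pics/top16.png'); c=cv2.resize(im[160:265,415:515],None,fx=5.5,fy=5.5,interpolation=cv2.INTER_CUBIC); cv2.imwrite('pics/trayc.png',c)
E
```

```text
(no output)
```

View pics/trayc.png

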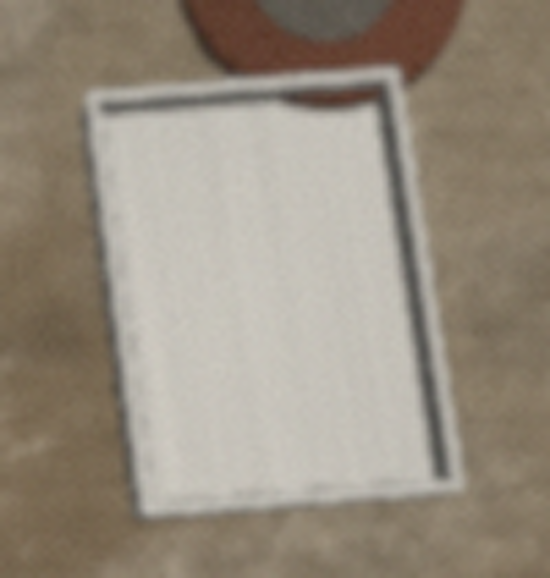

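```bash
python3 - <<'E'
from h import *
C=np.array([pix('top',(415+u/5.5,160+v/5.5),.022) for u,v in [(85,93),(400,67),(463,488),(140,516)]]); print(C, C.mean(0))
for a,b in [(0,1),(1,2),(2,3),(3,0)]: d=C[b]-C[a]; print(np.linalg.norm(d),np.degrees(np.arctan2(d[1],d[0])))
st()
E
```

```text
[[ 0.6766 -0.2502  0.022 ]
 [ 0.6907 -0.3844  0.022 ]
 [ 0.5085 -0.4016  0.022 ]
 [ 0.4941 -0.2682  0.022 ]] [ 0.5925 -0.3261  0.022 ]
0.13496086227913656 -83.97392511608186
0.18303730463407322 -174.61247639638432
0.13416528704419697 96.1527895125195
0.183326876080227 5.637288844011734
t 20.3 q [-0.215   0.1241  1.8412  0.025   0.7339 -1.6185] p [ 0.5307 -0.0325  0.2617] F [-1.009   0.1139 -1.5532] M [0.1174 0.2209 0.0246] op 0.025 z [ 0.4219 -0.075  -0.9035]
```

```bash
python3 - <<'E'
from h import *
P=robot.camera_params('wrist'); s,p,R=cur()
k=p+.0056*R[:,2]
for a in [-30,-20,-10,0,10,20,30]:
    d=R@[np.sin(np.radians(a)),0,np.cos(np.radians(a))]
    print(a,proj('wrist',np.array([k,k+.045*d,k+.083*d]),P).round(0).tolist(), d)
im=cv2.imread('pics/wrist16.png'); cv2.imwrite('pics/w16c.png',cv2.resize(im[220:350,240:400],None,fx=4.5,fy=4.5))
E
```

```text
-30 [[318.0, 308.0], [318.0, 310.0], [318.0, 311.0]] [ 0.8097 -0.147  -0.5682]
-20 [[318.0, 308.0], [318.0, 296.0], [318.0, 290.0]] [ 0.7004 -0.1266 -0.7025]
-10 [[318.0, 308.0], [318.0, 283.0], [318.0, 269.0]] [ 0.5698 -0.1024 -0.8154]
0 [[318.0, 308.0], [318.0, 270.0], [318.0, 248.0]] [ 0.4219 -0.075  -0.9035]
10 [[318.0, 308.0], [318.0, 258.0], [318.0, 228.0]] [ 0.2613 -0.0453 -0.9642]
20 [[318.0, 308.0], [318.0, 246.0], [318.0, 208.0]] [ 0.0926 -0.0143 -0.9956]
30 [[318.0, 308.0], [318.0, 236.0], [318.0, 190.0]] [-0.0788  0.0171 -0.9967]
```

View pics/w16c.png

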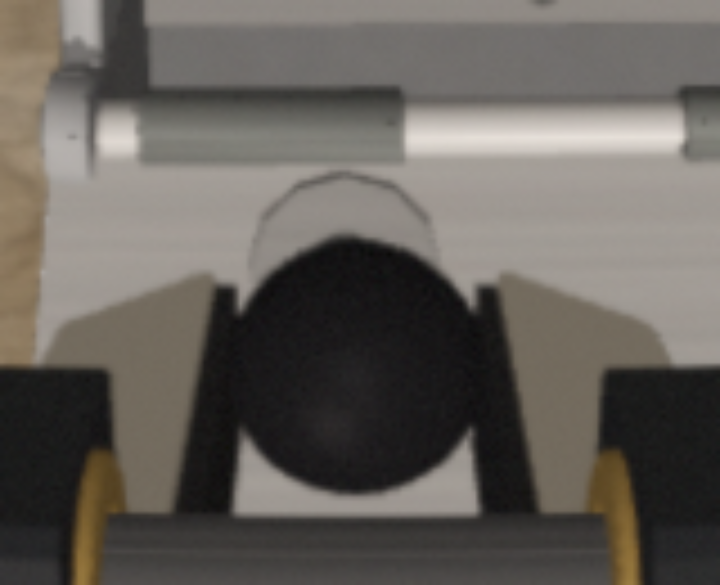

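```bash
cat >> h.py <<'E'
TC=np.array([.5935,-.325,0.]);ty=np.radians(5.8);XT=np.array([np.cos(ty),np.sin(ty),0]);YT=np.array([-np.sin(ty),np.cos(ty),0])
def Rt(tau):
    t=np.radians(tau);Z=np.cos(t)*XT+np.sin(t)*ZF; return np.c_[np.cross(YT,Z),YT,Z]
E
python3 - <<'E'
from h import *
R=Rt(-80)
print(rel([.50,-.2,.27],R)); k=TC+.012*XT+.16*ZF; print(rel(k-.0056*R[:,2],R))
E
```

```text
[ -0.378  -17.0297  -0.7941  -4.7923  15.2942 -15.5234]
[ -7.2161 -27.357   13.9834  -4.7923  15.2942 -15.5234]
```

```bash
python3 -m creep '[[[-0.1,-4,-0.8,-1,3,-3,-1],[-0.2,-8,-0.8,-2,6,-6,-1],[-0.3,-12,-0.8,-3,9,-9,-1],[-0.4,-16,-0.8,-4,12,-12,-1],[-2,-20,2,-4.8,15.3,-15.5,-1],[-4,-24,5,-4.8,15.3,-15.5,-1],[-6,-26,9,-4.8,15.3,-15.5,-1],[-7.2,-27.4,12,-4.8,15.3,-15.5,-1]]]' 15
python3 - <<'E'
from h import *
st(); save('wrist','wrist17'); save('scene','scene17')
R=Rt(-80); k=TC+.012*XT+.10*ZF; print(rel(k-.0056*R[:,2],R))
P=robot.camera_params('wrist'); s,p,R=cur(); k=p+.0056*R[:,2]
c=[TC+a*.09*XT+b*.065*YT+.025*ZF for a,b in ((1,1),(1,-1),(-1,-1),(-1,1))]
print(proj('wrist',np.array(c+[k]),P))
E
```

```text
time: 21.1
tool_pos: [0.5961, -0.3248, 0.1794]
tool_rot: [3.139, 0.172, -3.043]
contact_force: [0.8, 0.5, -1.7]
opening: 0.0246
t 21.1 q [-0.6661  0.5998  1.2859  0.1329  1.136  -2.3845] p [ 0.5961 -0.3248  0.1794] F [ 0.7898  0.4757 -1.7085] M [ 0.1689 -0.0046  0.0278] op 0.0246 z [ 0.1702  0.0191 -0.9852]
[ 0.2201 -0.1624  6.9568  0.4215 -0.4863 -0.1928]
[[386.654  285.7176]
 [245.532  286.4123]
 [227.488   82.2905]
 [402.5722  81.4488]
 [317.8764 308.2609]]
```

View pics/wrist17.png

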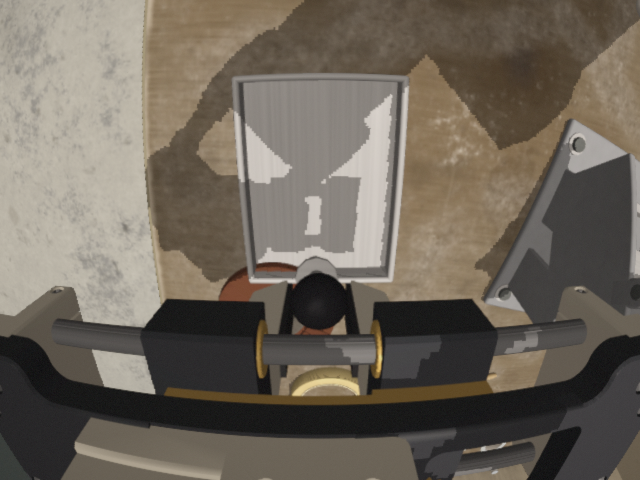

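View pics/scene17.png

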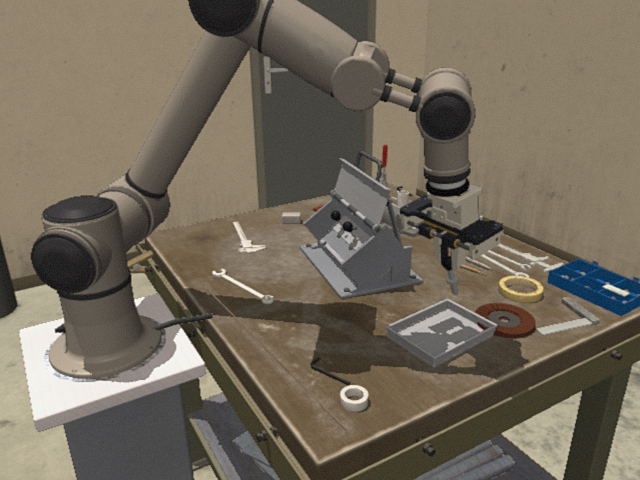

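```bash
python3 -m creep '[[[0.3,0.1,2,0,0,0,-1],[0.5,0.1,4,0,0,0,-1],[0.5,0.1,5.5,0,0,0,-1],[0.5,0.1,6.5,0,0,0,-1],[0.5,0.1,7.2,0,0,0,-1],[0.5,0.1,7.6,0,0,0,-1],[0.5,0.1,7.6,0,0,0,-1]]]' 10
python3 - <<'E'
from h import *
st(); save('wrist','wrist18'); save('scene','scene18'); s,p,R=cur(); print('knob',p+.0056*R[:,2],(p+.0056*R[:,2]-TC)@XT)
E
```

```text
time: 21.9
tool_pos: [0.6026, -0.3214, 0.0988]
tool_rot: [3.134, 0.166, -3.044]
contact_force: [-1.8, -0.8, -1.2]
opening: 0.0252
t 21.9 q [-0.6554  0.6896  1.3554  0.1431  0.9849 -2.3974] p [ 0.6026 -0.3214  0.0988] F [-1.821  -0.7522 -1.1599] M [ 0.0335  0.0057 -0.0337] op 0.0252 z [ 0.1639  0.0239 -0.9862]
knob [ 0.6037 -0.3215  0.094 ] 0.010543611720859188
```

View pics/wrist18.png

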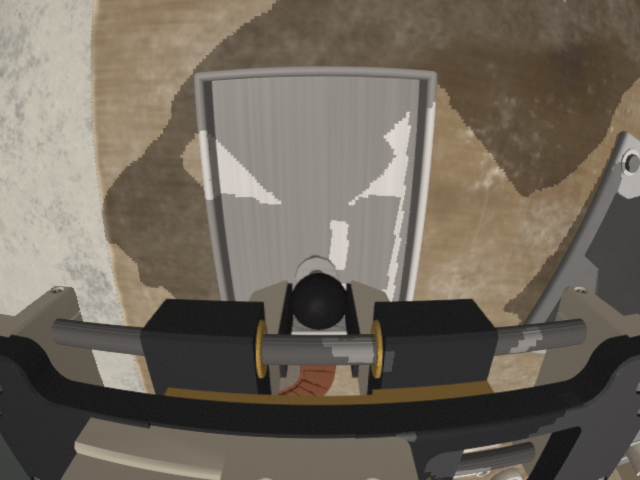

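View pics/scene18.png

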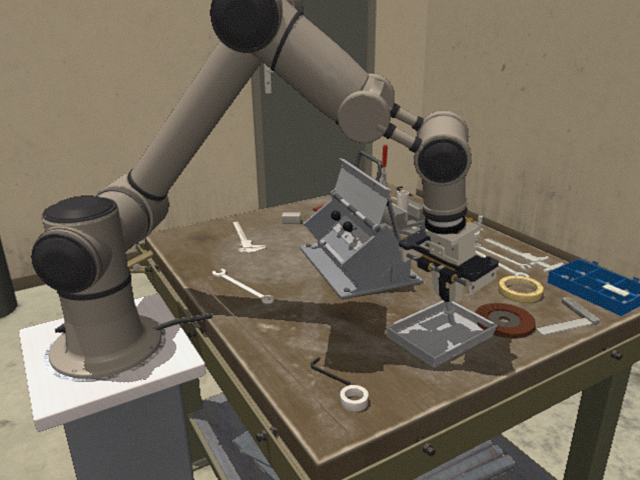

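```bash
python3 -m creep '[[[0.05,0,0.3,0,0,0,-1],[0.1,0,0.6,0,0,0,-1],[0.14,0,0.85,0,0,0,-1],[0.17,0,1.0,0,0,0,-1],[0.18,0,1.1,0,0,0,-1]]]' 8
python3 - <<'E'
from h import *
st(); s,p,R=cur(); print('knob',p+.0056*R[:,2])
E
```

```text
time: 22.5
tool_pos: [0.6028, -0.3215, 0.0882]
tool_rot: [3.134, 0.167, -3.044]
contact_force: [-0.9, 0.2, 2.0]
opening: 0.0252
t 22.5 q [-0.6555  0.7017  1.3649  0.1453  0.9627 -2.4012] p [ 0.6028 -0.3215  0.0882] F [-0.9024  0.1846  1.9828] M [0.0769 0.0548 0.0263] op 0.0252 z [ 0.1644  0.0234 -0.9861]
knob [ 0.6037 -0.3214  0.0826]
```

```bash
python3 -m creep '[[[0.73,0,0.1,0,0,0,-1],[1.42,0,0.26,0,0,0,-1],[2.12,0,0.49,0,0,0,-1],[2.78,0,0.77,0,0,0,-1]]]' 8
python3 - <<'E'
from h import *
st(); s,p,R=cur(); print('knob',p+.0056*R[:,2]); save('wrist','wrist19'); save('scene','scene19')
im=cv2.imread('pics/scene19.png'); cv2.imwrite('pics/s19c.png',cv2.resize(im[230:380,370:530],None,fx=4,fy=4))
E
```

```text
time: 22.9
tool_pos: [0.5759, -0.3242, 0.0758]
tool_rot: [3.134, 0.167, -3.044]
contact_force: [-1.4, 0.9, 1.5]
opening: 0.0249
t 22.9 q [-0.6853  0.6823  1.4453  0.1557  0.9064 -2.4439] p [ 0.5759 -0.3242  0.0758] F [-1.4285  0.8838  1.5495] M [ 0.0984  0.0961 -0.0004] op 0.0249 z [ 0.1643  0.0234 -0.9861]
knob [ 0.5768 -0.324   0.0703]
```

View pics/wrist19.png

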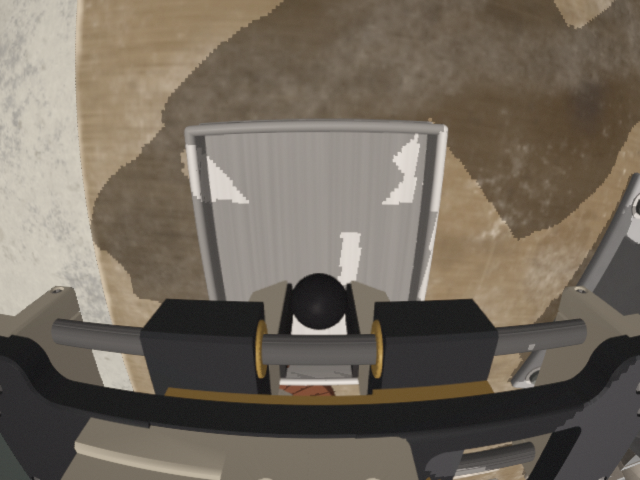

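View pics/s19c.png

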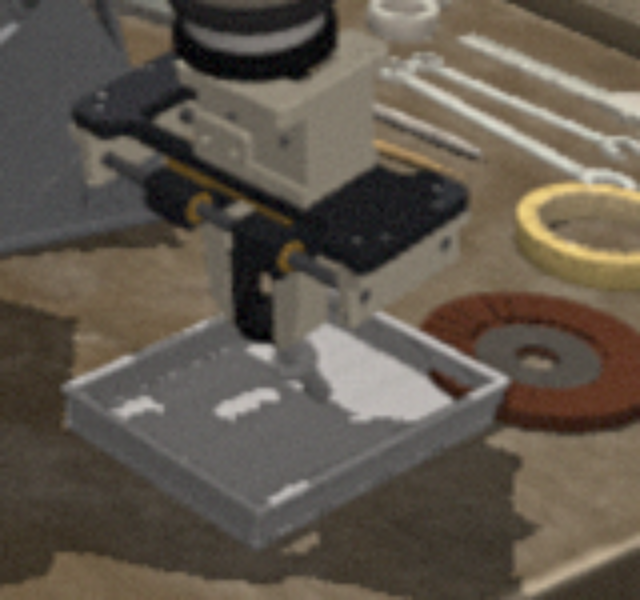

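```bash
python3 -m creep '[[[0.65,0,0.34,0,0,0,-1],[1.25,0,0.74,0,0,0,-1],[1.82,0,1.19,0,0,0,-1],[2.35,0,1.67,0,0,0,-1],[2.83,0,2.22,0,0,0,-1],[3.27,0,2.79,0,0,0,-1]]]' 8
python3 - <<'E'
from h import *
st(); s,p,R=cur(); print('knob',p+.0056*R[:,2]); save('scene','scene20')
im=cv2.imread('pics/scene20.png'); cv2.imwrite('pics/s20c.png',cv2.resize(im[230:380,370:530],None,fx=4,fy=4))
E
```

```text
time: 23.6
tool_pos: [0.5474, -0.3266, 0.042]
tool_rot: [3.133, 0.165, -3.045]
contact_force: [0.6, 0.2, -0.8]
opening: 0.0252
t 23.6 q [-0.7185  0.6942  1.5387  0.1741  0.8085 -2.5011] p [ 0.5474 -0.3266  0.042 ] F [ 0.5596  0.1543 -0.7809] M [ 0.104  -0.1607  0.0321] op 0.0252 z [ 0.1628  0.0241 -0.9864]
knob [ 0.5483 -0.3265  0.0364]
```

View pics/s20c.png

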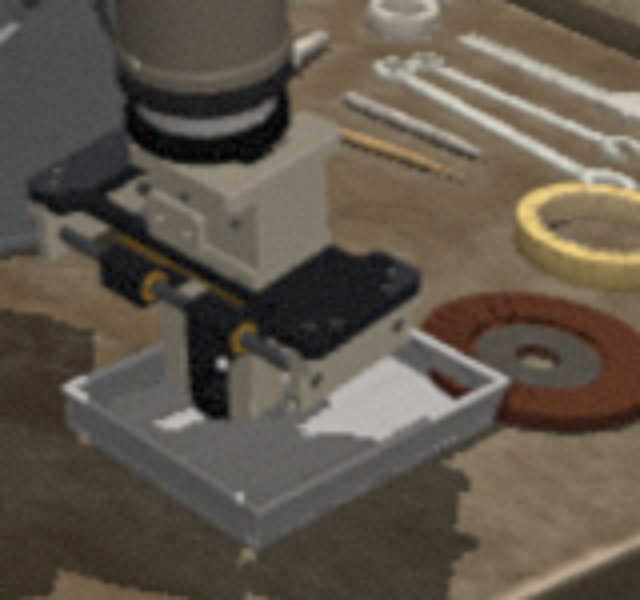

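```bash
python3 -m creep '[[[0.25,0,0.5,0,0,0,-1],[0.45,0,0.95,0,0,0,-1],[0.6,0,1.3,0,0,0,-1],[0.7,0,1.55,0,0,0,-1],[0.75,0,1.75,0,0,0,-1],[0.75,0,1.75,0,0,0,-1]]]' 8
python3 - <<'E'
from h import *
st(); s,p,R=cur(); print('knob',p+.0056*R[:,2]); save('wrist','wrist21')
E
```

```text
time: 24.25
tool_pos: [0.542, -0.3265, 0.0222]
tool_rot: [3.132, 0.163, -3.045]
contact_force: [-0.3, 0.8, 1.4]
opening: 0.0249
t 24.25 q [-0.7244  0.717   1.562   0.1823  0.7661 -2.5181] p [ 0.542  -0.3265  0.0222] F [-0.2669  0.8163  1.4016] M [0.1105 0.0751 0.0519] op 0.0249 z [ 0.161   0.0254 -0.9866]
knob [ 0.5429 -0.3264  0.0166]
```

View pics/wrist21.png

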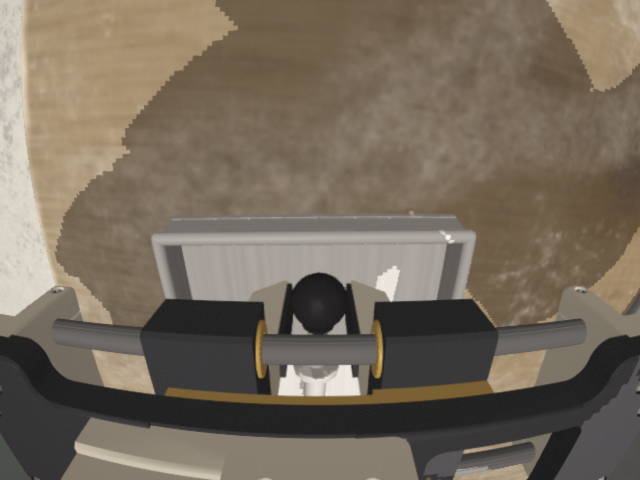

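```bash
python3 -m creep '[[[0.02,0,0.08,0,0,0,-1],[0.02,0,0.15,0,0,0,-1],[0.02,0,0.15,0,0,0,-1]]]' 5
python3 - <<'E'
from h import *
st(); s,p,R=cur(); print('knob',p+.0056*R[:,2])
E
```

```text
time: 24.6
tool_pos: [0.5422, -0.3267, 0.0214]
tool_rot: [3.133, 0.164, -3.045]
contact_force: [-3.3, 0.0, 4.1]
opening: 0.0255
t 24.6 q [-0.7243  0.7183  1.5622  0.1828  0.7638 -2.5188] p [ 0.5422 -0.3267  0.0214] F [-3.2982  0.0254  4.0625] M [0.2379 0.1834 0.0761] op 0.0255 z [ 0.1616  0.0248 -0.9865]
knob [ 0.5431 -0.3265  0.0159]
```

```bash
python3 -m creep '[[[0,0,0,0,0,0,-0.4],[0,0,0,0,0,0,-0.3],[0,0,0,0,0,0,-0.1],[0,0,0,0,0,0,-0.1],[0,0,0,0,0,0,-0.1]]]' 5
python3 - <<'E'
from h import *
st(); save('wrist','wrist22')
E
```

```text
time: 25.1
tool_pos: [0.5422, -0.3266, 0.0213]
tool_rot: [3.132, 0.164, -3.045]
contact_force: [-0.8, 0.2, -0.7]
opening: 0.0409
t 25.1 q [-0.7242  0.7185  1.5623  0.1828  0.7637 -2.5188] p [ 0.5422 -0.3266  0.0213] F [-0.803   0.2388 -0.668 ] M [ 0.0683 -0.0257 -0.004 ] op 0.0409 z [ 0.1615  0.025  -0.9866]
```

View pics/wrist22.png

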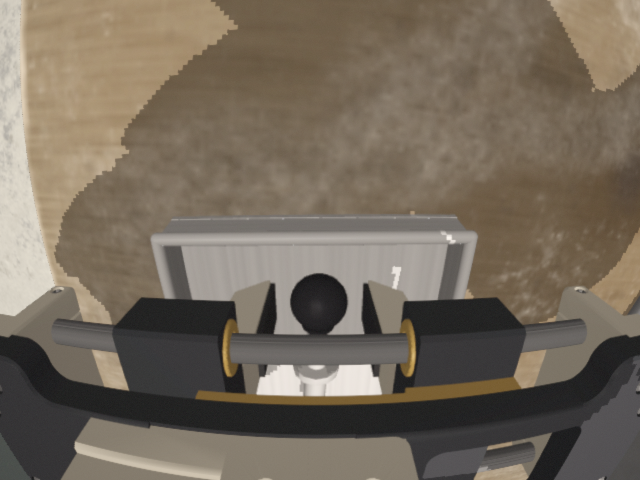

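```bash
python3 -m creep '[[[-0.2,0,-1.5,0,0,0,-0.1],[-0.6,0,-3.5,0,0,0,-0.1],[-1,0,-6,0,0,0,-0.1],[-1.5,0,-9,0,0,0,-0.1],[-2,0,-12,0,0,0,-0.1],[2,0,-15,0,0,0,-0.1],[6,0,-17,0,0,0,-0.1],[9,0,-17,0,0,0,-0.1]]]' 5
python3 - <<'E'
from h import *
st(); save('wrist','wrist23'); save('scene','scene23'); save('top','top23')
im=cv2.imread('pics/top23.png'); cv2.imwrite('pics/t23c.png',cv2.resize(im[110:270,220:520],None,fx=2.6,fy=2.6,interpolation=cv2.INTER_CUBIC))
E
```

```text
time: 25.95
tool_pos: [0.4254, -0.3405, 0.1782]
tool_rot: [3.138, 0.167, -3.044]
contact_force: [-0.6, -1.4, 0.0]
opening: 0.0413
t 25.95 q [-0.8959  0.3815  1.6633  0.1673  1.0143 -2.6474] p [ 0.4254 -0.3405  0.1782] F [-0.6036 -1.4102  0.0333] M [ 0.1082  0.0433 -0.0119] op 0.0413 z [ 0.1652  0.0198 -0.9861]
```

View pics/wrist23.png

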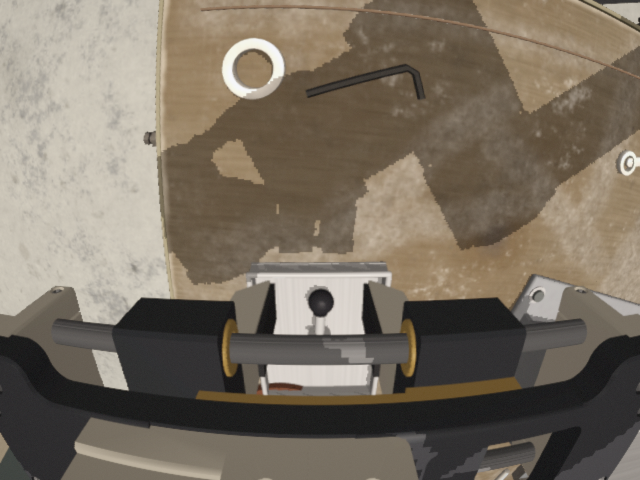

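View pics/scene23.png

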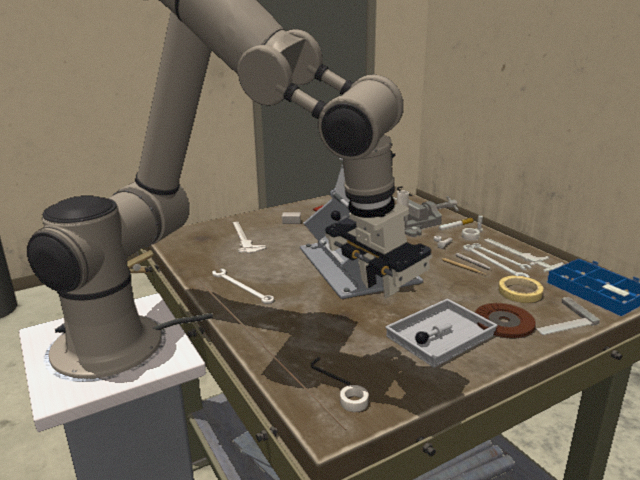

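View pics/t23c.png

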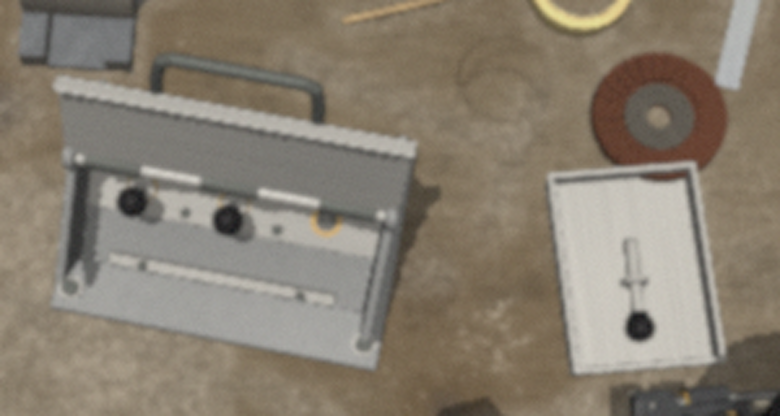

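```bash
python3 - <<'E'
from h import *
ks=np.array([F(-26,y,112) for y in (80,0)]); print(proj('top',ks)-[220,110], (proj('top',ks)-[220,110])*2.6)
r=robot.hand_in(); print(r)
E
```

```text
[[49.9349 77.0046]
 [86.5098 83.9008]] [[129.8309 200.212 ]
 [224.9255 218.1421]]
the job is handed in; nothing more can be done
None
```

The worn pin was the right-hand one (the fixture's −y side). It is now lying flat in the steel tray, and I handed the job in at about 26 s of the 72 s allowed.

- **Guard:** I held the bar all the way over, past vertical, and lowered it onto the stops until contact read about 25 N. I let go only once the force was near zero, and it was still open in the last pictures.
- **Guard force:** Partway up, my path was a few millimetres off and the wrist force briefly reached about 25 N. I corrected the hinge position and it dropped to 4 N or less until the guard met its stops.
- **Middle knob:** It stopped about 4–5 mm to each side at around 7 N, so I took it as sound. That is a little over the 3 mm quoted, probably because the fingers and arm give slightly.
- **Right knob, left push:** It gave about 9 mm at 1 N.
- **Right knob, right push:** The first try stopped early at about 14 N, most likely because my finger reached the fixture's cheek. With the fingers set narrower it gave about 8.7 mm at under 1 N.
- **Left knob:** I did not rock it, because the worn pin had already been found.
- **Laying the pin:** I pulled it out along its own axis. In the tray I set its tip on the floor, tilted it down flat, and opened the fingers with the knob resting on the floor.

In the last pictures the right bush is empty and the pin is flat inside the tray. The other two knobs are within about 2 px (about 4 mm) of where they should be. The robot is clear of everything. The bench items I could see look unmoved, but I did not measure them.

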